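# Balance the lamp bars and set their hanger saddles

## Task

Lift the tray off the wooden box and park it on the rubber mat. Then find the balance point of every bar on the jig: slide it in its lane out over the steel edge until it just tips, and leave it there with one hanger saddle from the box seated astride it right at its balance point, over the edge. When all bars are marked, put the tray back on the box, fully seated, and leave the glue, screwdriver and wax jar alone.

Things in the scene. Friction and masses are not known exactly. Their poses are not given: they have to be found in the camera images.
- tray_handle (a point): Middle of the lift-out tray's handle: a wooden bar 14 x 14 mm, 140 mm long, along the x (long) axis of the plywood tray (226 x 136 mm, 0.2-0.45 kg). This point is 75 mm above the tray's underside, 35 mm above its walls. A plug 196 x 106 x 10 mm under the tray drops into the box's mouth, either way round, with 6 mm play each side; seated, this point is 139 mm above the bench.
- box: Open wooden box 220 x 130 mm (x, y), 74 mm high, walls and floor 6 mm, fixed; covered by the tray at the start. The three saddles stand inside in a row along its x axis, each roughly lined up with it. Origin: centre of its underside, at bench level; z up.
- mat: Black rubber mat 250 x 160 mm (x, y), 3 mm thick, stuck to the bench: the place to park the tray. Origin: centre of its underside.
- jig: Wooden block fixed to the bench, level deck 60 mm up, 200 mm (x) by 250 mm (y). Its far edge with a steel strip is the fulcrum. Origin: at bench level under that edge's middle; +x leads out over the edge, deck at x -200 to 0. Lanes along x at y 90, 0, -90 mm, between guide strips 8 mm high, 33 mm apart, at x -160 to -30. A rail at x 60 to 72, 8 mm below deck level, stops a tipped bar at about 6 degrees; it stays so.
- bar1_center (a point): Centre of bar 1 (None if absent): dark wood, 240 x 28 x 30 mm (x, y, z), 0.4 kg, x along it and out over the edge, level in its lane. A weight hidden inside puts its balance point up to 36 mm from the middle, either way, unlike the others'; at first it is on the deck side. What pushes its end also holds it by friction: it tips only when let go, so push a little, back off, look.
- bar2_center (a point): Centre of bar 2 (None if absent): dark wood, 240 x 28 x 30 mm (x, y, z), 0.4 kg, x along it and out over the edge, level in its lane. A weight hidden inside puts its balance point up to 36 mm from the middle, either way, unlike the others'; at first it is on the deck side. What pushes its end also holds it by friction: it tips only when let go, so push a little, back off, look.
- bar3_center (a point): Centre of bar 3 (None if absent): dark wood, 240 x 28 x 30 mm (x, y, z), 0.4 kg, x along it and out over the edge, level in its lane. A weight hidden inside puts its balance point up to 36 mm from the middle, either way, unlike the others'; at first it is on the deck side. What pushes its end also holds it by friction: it tips only when let go, so push a little, back off, look.
- edge1 (a point): Point on the fulcrum edge, at deck height, in the middle of the jig's left (+y) lane, the lane of bar 1; axes as the jig's.
- edge2 (a point): Point on the fulcrum edge, at deck height, in the middle of the jig's middle lane, the lane of bar 2; axes as the jig's.
- edge3 (a point): Point on the fulcrum edge, at deck height, in the middle of the jig's right (-y) lane, the lane of bar 3; axes as the jig's.
- saddle1_center (a point): Centre of saddle 1 (26 mm above its underside): aluminium, 26 x 48 x 52 mm (x, y, z), 60 g, an upside-down U with a fin on top. Legs 34 mm apart along y, 7 mm thick, 16 mm high; bridge 8 mm; fin 12 mm thick (y), 26 long (x), 28 high: grip that. Seated astride a bar, this point is 25 mm above the bar's centre line. The three saddles are alike; any fits any bar.
- saddle2_center (a point): Centre of saddle 2 (26 mm above its underside): aluminium, 26 x 48 x 52 mm (x, y, z), 60 g, an upside-down U with a fin on top. Legs 34 mm apart along y, 7 mm thick, 16 mm high; bridge 8 mm; fin 12 mm thick (y), 26 long (x), 28 high: grip that. Seated astride a bar, this point is 25 mm above the bar's centre line. The three saddles are alike; any fits any bar.
- saddle3_center (a point): Centre of saddle 3 (26 mm above its underside): aluminium, 26 x 48 x 52 mm (x, y, z), 60 g, an upside-down U with a fin on top. Legs 34 mm apart along y, 7 mm thick, 16 mm high; bridge 8 mm; fin 12 mm thick (y), 26 long (x), 28 high: grip that. Seated astride a bar, this point is 25 mm above the bar's centre line. The three saddles are alike; any fits any bar.
- glue: Glue bottle, 56 mm across, 120 mm high, standing on the bench; bystander. Origin: underside.
- screwdriver: Screwdriver lying on the bench; bystander.
- wax: Small glass jar of wax, 64 mm across, 50 mm high; bystander. Origin: underside.
There are look-alikes about, which are no part of the job. Leave any orange or white look-alike of the part that bears bar1_center alone.

How it is judged:
On the way, in this order (a step that is already met when the one before it is completed fails the run):
1. the tray stands level on the rubber mat, let go (x of tray_handle in the frame of mat between -0.06 and 0.06 m and y of tray_handle in the frame of mat between -0.06 and 0.06 m and height (world z) of tray_handle below 0.086 m and angle between tray_handle's own z axis and vertical below 0.08 rad and contact force between the fingers and tray below 0.2 N), for 0.2 s.
2. every bar lies across the edge at its balance point with a saddle seated there (((distance between saddle1_center and bar1_mark below 0.011 m and contact force between the fingers and saddle1 below 0.2 N) or (distance between saddle2_center and bar1_mark below 0.011 m and contact force between the fingers and saddle2 below 0.2 N) or (distance between saddle3_center and bar1_mark below 0.011 m and contact force between the fingers and saddle3 below 0.2 N)) and x of bar1_mark in the frame of edge2 between -0.01 and 0.025 m and height (world z) of each of bar1_center, bar2_center, bar3_center above 0.055 m and linear speed of each of bar1, bar2, bar3 below 0.02 m/s and ((distance between saddle1_center and bar2_mark below 0.011 m and contact force between the fingers and saddle1 below 0.2 N) or (distance between saddle2_center and bar2_mark below 0.011 m and contact force between the fingers and saddle2 below 0.2 N) or (distance between saddle3_center and bar2_mark below 0.011 m and contact force between the fingers and saddle3 below 0.2 N)) and x of bar2_mark in the frame of edge2 between -0.01 and 0.025 m and ((distance between saddle1_center and bar3_mark below 0.011 m and contact force between the fingers and saddle1 below 0.2 N) or (distance between saddle2_center and bar3_mark below 0.011 m and contact force between the fingers and saddle2 below 0.2 N) or (distance between saddle3_center and bar3_mark below 0.011 m and contact force between the fingers and saddle3 below 0.2 N)) and x of bar3_mark in the frame of edge2 between -0.01 and 0.025 m), for 0.2 s.
At the end, for the whole second after the job is handed in: Each bar is at rest on the jig, its balance point 10 mm short of to 25 mm past the edge, with a released saddle seated within 11 mm of the balance point; the tray is seated level on the box (within 10 mm in x and y, 5 mm in height), at rest (all of step 2 and x of tray_handle in the frame of box between -0.01 and 0.01 m and y of tray_handle in the frame of box between -0.01 and 0.01 m and height (world z) of tray_handle between 0.134 and 0.143 m and angle between tray_handle's own z axis and vertical below 0.04 rad and linear speed of tray below 0.02 m/s); the robot touches nothing.
It fails at once if a bystander (glue, screwdriver, wax jar) was moved more than 30 mm (distance of any of glue, screwdriver, wax from where it was at the start of the episode above 0.03 m).
It fails at once if a bar fell off the jig (height (world z) of any of bar1_center, bar2_center, bar3_center below 0.045 m).
Of bar1, bar2, bar3 only 2 to 3 are there at a start; the rules pass over those that are not, and their reading is None.
At some moment in a run one of tray may be knocked a few centimetres aside while the robot is not near it.
It also fails if it takes over 210 s, if anything falls off the work surface, if the arm or the gripper's body presses on something with over 40 N, if the wrist force passes 120 N, or if a joint passes its speed limit or range.

## Robot

A 6-joint arm with a two-finger parallel gripper is mounted at the origin on the work surface. World frame = base frame: x ahead of the robot, y to its left, z up, the work surface at z = 0. Lengths are in m, angles in rad, forces in N, time in s.
With the tool pointing down it reaches from about 0.275 to 0.85 m from the base axis. Payload 19 kg.
Tool frame: the origin (TCP) lies at the very end of the fingers, on their centre line; the grasp point (between the pads) lies 19 mm behind it; z points along the fingers, y is the line along which they close (so a half turn about z gives the same grasp; the last joint's range is limited). The gripper opens to 85 mm and grips with 20 to 120 N. Pads are 22 mm wide; open, the fingers measure 114 mm over their backs; the gripper's body (76 mm by 85 mm) begins 54 mm behind the grasp point. The pads swing forward as they close: fully open they stand 13 mm farther back than shut.
Start: joints at [-0.134, 0.15, 1.437, -0, 1.554, -0.134], TCP at [0.575, -0, 0.207] pointing down, gripper open.
Joint ranges: [-2.8, 2.8], [-0.68, 2.1], [0.12, 2.68], [-1.39, 4.53], [0.16, 2.79], [-2.81, 2.81]. Speed limits (rad/s): [1.89, 1.89, 2.22, 3.01, 3.01, 3.01].

## Interface

Orientations are given as a unit quaternion [x, y, z, w].
In Python, from station import state, viewer, workorder gives the robot as it stands.
- The arm moves only by the shell command python3 -m inch 'ROWS' [FORCE]. ROWS is JSON, a list that holds one entry, the list of rows, each a list of 7 numbers: the turn, a rotation vector about the tool's x, y, z in degrees, then the shift along the tool's x, y, z in cm, then the finger opening in cm, from 0 to 8.54. A call has 1 to 10 rows; each row shifts and turns the commanded pose from where the row before left it, along the tool's axes as they then stand; what a row does not reach is not made up. A row lasts 1/12 s, in which the tool goes at most 41.7 mm and 7.16 degrees, less where a joint would pass 70% of its speed; a pose out of reach is approached as far as the arm can. A call with a gripper value outside its range is refused whole. The fingers move at their own pace and stop on an object; FORCE is the grip in N (left out, the last holds). Time passes only in rows, so rows that do not move let the fingers close. It gives the time, the measured TCP pose, the force, the opening and the grip force at its end, in the units of the state.
- state(): the state, without advancing time (a new reading comes with each control period).
- viewer.snapshot(name): name is "scene" or "side" or "wrist"; returns a dict with "img" (420x560x3 uint8, blue, green, red), "range_z" (420x560 float32, m along the optical axis (not along the pixel's ray), 0 where there is no reading), "vfov" (degrees; the focal length in pixels is half the picture's height over the tangent of half this angle, whatever the lens; pixels are square), "cx", "cy" (the principal point, pixels), "world_to_cam" (4x4, takes a point from world to camera coordinates). Camera axes: x right, y down, z forward; pixel columns grow to the right and rows downward; lengths in m; the calibration is good to about 2 mm. A picture is of the moment at which its call begins.
- workorder.finish_job(): hands the job in; it is judged then, once.
The state is a dict: "clock": time; "joints": joint angles; "dq": joint speeds; "effort": joint torques, N m; "position": TCP position; "tool_rot": TCP orientation; "wrist_force": force on the tool from outside, world axes, zero at the start; "moment": the same for the moment, N m; "finger_gap": finger opening in m; "grip_force": force on a finger pad.
Only numpy, scipy, OpenCV 4.12 (cv2) and the standard library are available. Lean on these libraries where they do the work, as an engineer would, in place of code of your own. Each camera call takes 0.05 s, during which the arm holds its last target. There are 200 camera calls.

## Working session

There is one attempt and no reset: what is moved stays moved. The work goes in short steps, Python scripts to look and compute and a shell command to move; the robot and the scene stay as the last step left them, time stands still between calls to the robot, and variables do not carry over. Pictures are saved under pics/ and viewed, at most 14 in all, crops included, and the job is handed in when it is done.

```bash
ls; mkdir -p pics; cat > h.py <<'E'
import numpy as np, cv2
from scipy.spatial.transform import Rotation as R
from station import state, viewer, workorder
def cam(n):
    return viewer.snapshot(n)
def cloud(s):
    f=s["img"].shape[0]/2/np.tan(np.radians(s["vfov"])/2)
    v,u=np.mgrid[:s["img"].shape[0],:s["img"].shape[1]]
    z=s["range_z"]; P=np.stack([(u-s["cx"])*z/f,(v-s["cy"])*z/f,z],-1)
    T=np.linalg.inv(s["world_to_cam"]); W=P@T[:3,:3].T+T[:3,3]; W[z==0]=np.nan
    return W
def st():
    s=state(); r=R.from_quat(s["tool_rot"]).as_matrix()
    print("t",round(s["clock"],2),"p",np.round(s["position"],4),"F",np.round(s["wrist_force"],1),"gap",round(s["finger_gap"],4),"grip",round(s["grip_force"],1)); print(np.round(r,3).tolist()); return s,r
E
python3 - <<'E'
from h import *
st()
for n in ["scene","side"]:
    s=cam(n); np.savez(f"{n}0.npz",**s); cv2.imwrite(f"pics/{n}0.png",s["img"]); print(np.linalg.inv(s["world_to_cam"])[:3,3], s["vfov"])
E
```

```text
pics
t 0.0 p [0.5747 0.     0.2069] F [-0.6  0.3  0.1] gap 0.0855 grip 0.0
[[0.0, 1.0, -0.001], [1.0, -0.0, 0.0], [0.0, -0.001, -1.0]]
[ 1.50160089 -0.30280837  1.17606492] 44.647378678225046
[-0.04362505  1.1418671   0.88116877] 48.11214591452284
```

View pics/scene0.png

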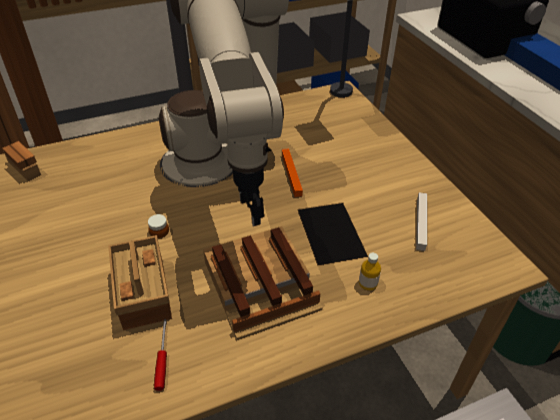

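View pics/side0.png

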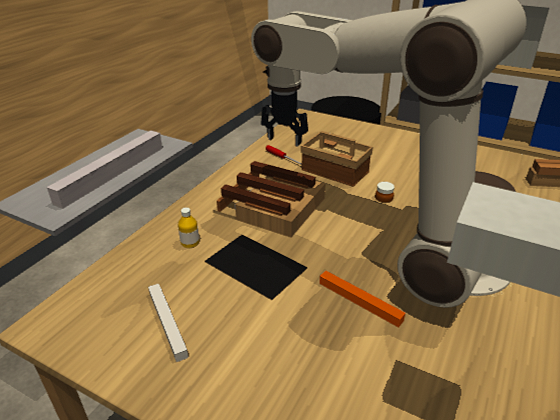

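Scene view: the tray sits on the box around (140,275) with its handle running from (133,245) to (142,290). The jig is around (262,275) with three dark bars, and the mat is at (333,232). The orange (292,172) and white (421,220) bars off the jig are the look-alikes; only the dark ones are in lanes. The glue is at (371,272), the wax at (157,224) and the screwdriver at (162,355). Next step is to measure.

```bash
python3 - <<'E'
from h import *
W={}
H=np.full((480,600),np.nan) # top view: x 0.2..0.9 rows; y -0.6..0.6; 2mm
C=np.zeros((480,600,3),np.uint8)
for n in ["scene","side"]:
    s=dict(np.load(f"{n}0.npz")); w=cloud(s); W[n]=w; im=s["img"]
    ok=np.isfinite(w[...,2])&(w[...,2]<0.16)&(w[...,2]>-.02)
    p=w[ok]; c=im[ok]; r=((1.0-p[:,0])/.002).astype(int); q=((0.6-p[:,1])/.002).astype(int)
    g=(r>=0)&(r<480)&(q>=0)&(q<600)
    for a,b,z,k in zip(r[g],q[g],p[g,2],c[g]):
        if not H[a,b]>z: H[a,b]=z; C[a,b]=k
np.save("H.npy",H)
cv2.imwrite("pics/top0.png",C)
w=W["scene"]
for u,v,n in [(299,208,'mat'),(345,203,'mat'),(366,256,'mat'),(317,263,'mat'),(217,250,'bar near'),(240,310,'bar far'),(245,240,'b2n'),(274,299,'b2f'),(274,232,'b3n'),(306,289,'b3f'),(134,243,'handle'),(142,290,'handle'),(371,260,'glue'),(157,219,'wax'),(160,330,'sd')]:
    print(n,np.round(np.nanmedian(w[v-1:v+2,u-1:u+2].reshape(-1,3),0),3))
E
```

```text
mat [0.375 0.238 0.003]
mat [0.41  0.394 0.002]
mat [0.648 0.341 0.001]
mat [0.617 0.19  0.003]
bar near [ 0.531 -0.09   0.09 ]
bar far [ 0.747 -0.096  0.087]
b2n [ 0.525 -0.003  0.091]
b2f [ 0.748 -0.003  0.088]
b3n [0.529 0.086 0.092]
b3f [0.748 0.09  0.085]
handle [ 0.465 -0.302  0.146]
handle [ 0.594 -0.315  0.093]
glue [0.745 0.286 0.113]
wax [ 0.303 -0.217  0.053]
sd [ 0.667 -0.298  0.   ]
```

View pics/top0.png

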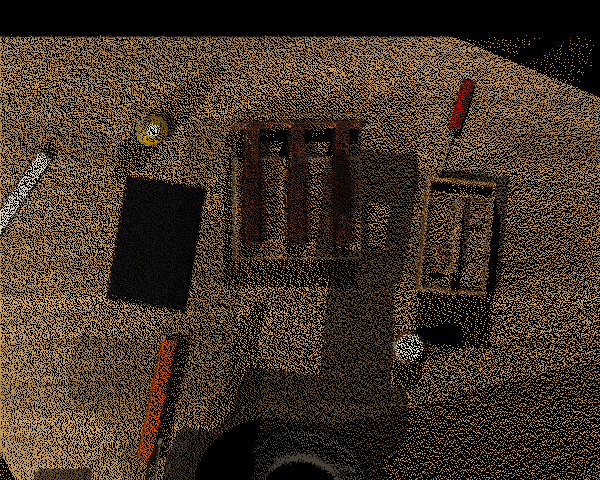

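The top view has +x up and +y left. The bars lie along world x, the mat is yawed about -12°, the box sits near (0.53,-0.31), and the tray and handle are slightly yawed. Now I'll fit these.

```bash
python3 - <<'E'
from h import *
S={n:dict(np.load(f"{n}0.npz")) for n in ["scene","side"]}
for n in S:
    w=cloud(S[n]); p=w.reshape(-1,3); p=p[np.isfinite(p[:,2])]
    def rect(m,name):
        q=p[m][:,:2]
        if len(q)<20: print(n,name,len(q)); return
        r=cv2.minAreaRect((q*1000).astype(np.float32)); print(n,name,len(q),np.round(r[0],1),np.round(r[1],1),round(r[2],1), 'zmed',np.round(np.median(p[m][:,2]),4))
    x,y,z=p.T
    b=(x>.38)&(x<.7)&(y<-.2)&(y>-.42)
    rect(b&(z>.139)&(z<.155),'handle'); rect(b&(z>.098)&(z<.108),'rim')
    rect((x>.36)&(x<.66)&(y<-.2)&(y>-.42)&(z>.04)&(z<.07),'boxwalls')
    for i,yc in enumerate([.09,0,-.09]):
        m=(x>.4)&(x<.85)&(abs(y-yc)<.03)&(z>.084)&(z<.096); rect(m,f'bar{i+1}')
        print('   x extent',np.percentile(p[m][:,0],[1,99]).round(4), 'y',np.percentile(p[m][:,1],[2,98]).round(4))
    m=(x>.4)&(x<.85)&(abs(y)<.14)&(z>.056)&(z<.0635); rect(m,'deck')
    m=(x>.4)&(x<.85)&(abs(y)<.14)&(z>.065)&(z<.071); rect(m,'guides')
    m=(x>.7)&(x<.85)&(abs(y)<.14)&(z>.045)&(z<.055); rect(m,'rail')
    # mat by color
    im=S[n]["img"].reshape(-1,3)[np.isfinite(w.reshape(-1,3)[:,2])].max(1)
    rect((im<40)&(x>.33)&(x<.7)&(y>.16)&(y<.42)&(abs(z)<.01),'mat')
E
```

```text
scene handle 229 [ 527.4 -314.3] [ 14.2 147.1] 84.6 zmed 0.1472
scene rim 612 [ 526.8 -315. ] [136.8 234.4] 84.9 zmed 0.1041
scene boxwalls 357 [ 635.5 -324.3] [129.2  11.8] 86.2 zmed 0.055
scene bar1 689 [627.6  94.8] [247.7  30.9] 0.1 zmed 0.0911
   x extent [0.5125 0.7493] y [0.0807 0.1085]
scene bar2 704 [628.2   4.6] [245.5  30.2] 0.0 zmed 0.091
   x extent [0.5107 0.7487] y [-0.0095  0.0179]
scene bar3 752 [630.8 -84.8] [242.6  30.4] 0.1 zmed 0.091
   x extent [0.5123 0.7495] y [-0.0992 -0.0716]
scene deck 1942 [618.1   5. ] [277.3 252.1] 0.1 zmed 0.0606
scene guides 604 [618.4   4.2] [264.9 248. ] 0.3 zmed 0.0679
scene rail 422 [749.    4.4] [ 17.8 249.2] 0.1 zmed 0.0518
scene mat 2636 [514.8 286.2] [157.4 248.6] 80.5 zmed 0.0043
side handle 115 [ 526.5 -311.3] [ 26.8 140.4] 85.1 zmed 0.1438
side rim 269 [ 527.1 -307.7] [146.9 232.6] 87.4 zmed 0.1018
side boxwalls 483 [ 504.9 -260.3] [253.5 119.9] 23.9 zmed 0.0543
side bar1 446 [629.1  99.7] [ 34.8 241.8] 89.5 zmed 0.0885
   x extent [0.5103 0.7457] y [0.0846 0.1149]
side bar2 395 [628.1   7. ] [ 37.9 242.4] 89.9 zmed 0.0885
   x extent [0.5087 0.7454] y [-0.0063  0.0245]
side bar3 359 [628.6 -80.7] [239.4  40.1] 0.3 zmed 0.0886
   x extent [0.5099 0.7457] y [-0.097  -0.0635]
side deck 1055 [615.2   8.6] [268.1 256.7] 0.5 zmed 0.0593
side guides 454 [628.3  19.8] [240.5 212.2] 0.1 zmed 0.0678
side rail 65 [747.8  26.6] [ 15.7 217.5] 1.0 zmed 0.0502
side mat 3212 [511.9 287.4] [165.9 250.8] 80.2 zmed 0.0019
```

Tray handle at (0.527,-0.314), yaw about -5.4°. Mat centre at (0.513,0.288), yaw about -9.6°. Jig y≈0.005, with the fulcrum at x≈0.683. Now turning the tool and going to the tray.

```bash
python3 -m inch '[[[0,0,7,0,0,0,8.5],[0,0,7,0,0,0,8.5],[0,0,7,0,0,0,8.5],[0,0,7,0,0,0,8.5],[0,0,7,0,0,0,8.5],[0,0,7,0,0,0,8.5],[0,0,7,0,0,0,8.5]]]'; python3 -m inch '[[[0,0,7,0,0,0,8.5],[0,0,7,0,0,0,8.5],[0,0,7,0,0,0,8.5],[0,0,7,0,0,0,8.5],[0,0,7,0,0,0,8.5],[0,0,7,0,0,0,8.5],[0,0,4.4,0,0,0,8.5],[0,0,0,0,0,0,8.5]]]'; python3 -m inch '[[[0,0,0,-0.2,3.5,0,8.5],[0,0,0,-0.2,3.5,0,8.5],[0,0,0,-0.2,3.5,0,8.5],[0,0,0,-0.2,3.5,0,8.5],[0,0,0,-0.2,3.5,0,8.5],[0,0,0,-0.2,3.5,0,8.5],[0,0,0,-0.2,3.5,0,8.5],[0,0,0,-0.2,3.5,0,8.5],[0,0,0,-0.2,3.5,0,8.5],[0,0,0,0,0.2,0,8.5]]]';python3 -m inch '[[[0,0,0,0,0,0,8.5],[0,0,0,0,0,0,8.5]]]'
python3 - <<'E'
from h import *
st()
s=cam("wrist"); np.savez("w1.npz",**s); cv2.imwrite("pics/w1.png",s["img"])
w=cloud(s); p=w[np.isfinite(w[...,2])]; x,y,z=p.T
for lo,hi in [(.141,.155),(.1,.107)]:
    m=(z>lo)&(z<hi)&(x>.38)&(x<.68); q=p[m]; print(len(q),cv2.minAreaRect((q[:,:2]*1000).astype(np.float32)) if len(q)>10 else '')
E
```

```text
clock: 0.68
position: [0.5748, 0.0, 0.2071]
tool_rot: [0.938, 0.347, -0.0, -0.0]
wrist_force: [-0.2, -0.3, 0.3]
finger_gap: 0.0852
grip_force: 0.0
clock: 1.35
position: [0.5748, 0.0, 0.2071]
tool_rot: [0.999, -0.049, -0.0, -0.0]
wrist_force: [0.1, -0.7, -1.0]
finger_gap: 0.0855
grip_force: 0.0
clock: 2.18
position: [0.5257, -0.3189, 0.2066]
tool_rot: [0.999, -0.047, -0.001, 0.0]
wrist_force: [-0.4, 0.9, -0.4]
finger_gap: 0.0847
grip_force: 0.0
clock: 2.35
position: [0.5272, -0.3136, 0.2071]
tool_rot: [0.999, -0.046, -0.0, -0.0]
wrist_force: [-0.0, 0.1, 0.3]
finger_gap: 0.0852
grip_force: 0.0
t 2.35 p [ 0.5272 -0.3136  0.2071] F [-0.   0.1  0.3] gap 0.0852 grip 0.0
[[0.996, -0.093, -0.0], [-0.093, -0.996, 0.001], [-0.001, -0.001, -1.0]]
3291 ((526.3184814453125, -313.76971435546875), (14.007088661193848, 139.25015258789062), 84.88038635253906)
6207 ((526.1889038085938, -313.7347412109375), (136.48397827148438, 226.8323211669922), 84.91472625732422)
```

View pics/w1.png

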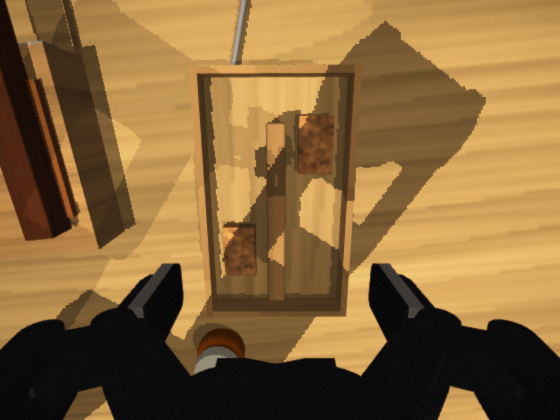

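The wrist view shows the handle column at (275,210) and two cork blocks in the tray, at (316,143) and (240,250). I'll check the cork heights, then lower and grip.

```bash
python3 - <<'E'
from h import *
w=cloud(dict(np.load("w1.npz")))
for u,v in [(240,250),(316,143),(300,250)]: print(np.round(w[v,u],3))
E
python3 -m inch '[[[0,0,0,-0.1,0,3,5],[0,0,0,0,0,3,5],[0,0,0,0,0,2.6,5],[0,0,0,0,0,0,5],[0,0,0,0,0,0,3],[0,0,0,0,0,0,0],[0,0,0,0,0,0,0],[0,0,0,0,0,0,0],[0,0,0,0,0,0,0],[0,0,0,0,0,0,0]]]' 60
```

```text
[ 0.481 -0.275  0.09 ]
[ 0.575 -0.354  0.092]
[ 0.471 -0.333  0.079]
clock: 3.23
position: [0.5264, -0.314, 0.1223]
tool_rot: [0.999, -0.047, 0.0, 0.0]
wrist_force: [0.2, -0.3, 8.0]
finger_gap: -0.0
grip_force: 4.3
```

```bash
python3 - <<'E'
from h import *
st()
s=cam("wrist"); cv2.imwrite("pics/w2.png",s["img"])
w=cloud(s); p=w[np.isfinite(w[...,2])]; x,y,z=p.T
for lo,hi in [(.141,.155),(.1,.107)]:
    m=(z>lo)&(z<hi)&(x>.38)&(x<.68)&(y<-.2); q=p[m]; print(len(q),cv2.minAreaRect((q[:,:2]*1000).astype(np.float32)) if len(q)>10 else '')
E
```

```text
t 3.23 p [ 0.5264 -0.314   0.1223] F [ 0.2 -0.3  8. ] gap -0.0 grip 4.3
[[0.996, -0.094, 0.001], [-0.094, -0.996, -0.001], [0.001, 0.001, -1.0]]
4347 ((533.5389404296875, -314.52618408203125), (125.69386291503906, 25.55406379699707), 0.7787905931472778)
9779 ((539.889892578125, -314.87347412109375), (136.88406372070312, 199.59010314941406), 84.86288452148438)
```

View pics/w2.png

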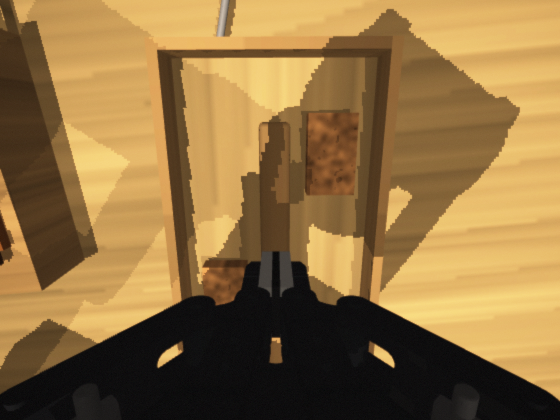

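```bash
python3 - <<'E'
from h import *
s=cam("wrist"); w=cloud(s)
for u,v in [(267,254),(267,270),(284,270),(267,290),(275,200),(275,240),(275,248),(275,350),(250,280),(300,280)]: print(u,v,np.round(w[v,u],4))
cv2.imwrite("pics/w2c.png",cv2.resize(s["img"][225:375,190:360],None,fx=4,fy=4,interpolation=cv2.INTER_CUBIC)[:600])
s=cam("side"); w=cloud(s); c=s["world_to_cam"]@[.527,-.314,.139,1]; f=210/np.tan(np.radians(s["vfov"])/2); u,v=int(c[0]/c[2]*f+s["cx"]),int(c[1]/c[2]*f+s["cy"]); print(u,v)
cv2.imwrite("pics/s2c.png",cv2.resize(s["img"][v-60:v+60,u-80:u+80],None,fx=5,fy=5,interpolation=cv2.INTER_CUBIC))
E
```

```text
267 254 [ 0.5382 -0.3113  0.1527]
267 270 [ 0.5381 -0.3117  0.169 ]
284 270 [ 0.5377 -0.3186  0.1694]
267 290 [ 0.537  -0.3119  0.1832]
275 200 [ 0.5617 -0.3172  0.1461]
275 240 [ 0.5417 -0.3153  0.1449]
275 248 [ 0.5375 -0.3149  0.1448]
275 350 [ 0.4788 -0.3093  0.1448]
250 280 [ 0.5348 -0.3043  0.17  ]
300 280 [ 0.5333 -0.3248  0.1708]
336 136
```

View pics/s2c.png

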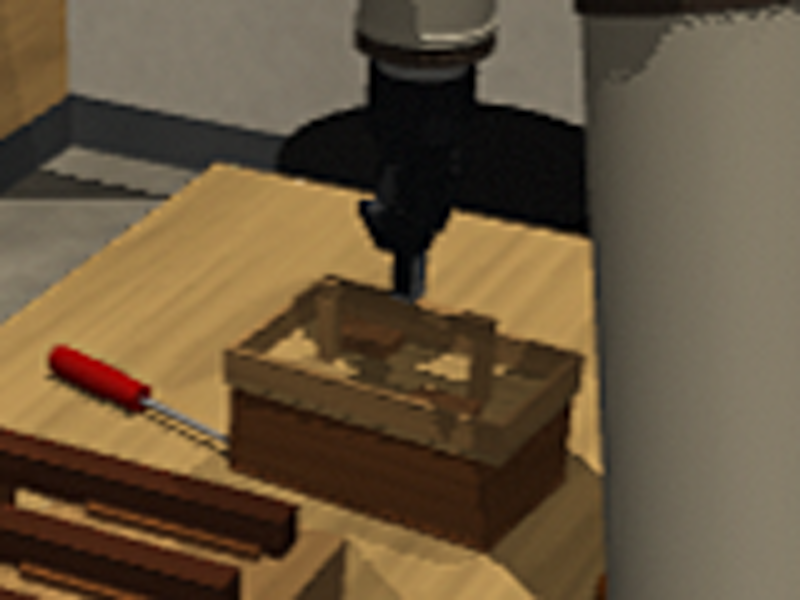

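The fingers closed on top of the handle: the visible pad bottom is at z≈0.15 although the TCP reads 0.122. I'll lift, open, and measure where the tips really are.

```bash
cat > tips.py <<'E'
from h import *
s0,r=st(); s=cam("wrist"); w=cloud(s); p=w[np.isfinite(w[...,2])]
q=(p-np.array(s0["position"]))@r   # tool coords
m=(q[:,2]<0.012)&(abs(q[:,0])<.015)&(abs(q[:,1])<.07)&(q[:,2]>-.06)
q=q[m]
for y in np.arange(-.065,.066,.01):
    k=abs(q[:,1]-y)<.005
    if k.sum()>3: print(round(y,3),k.sum(),'maxz',np.percentile(q[k,2],[50,98,100]).round(4))
E
python3 -m inch '[[[0,0,0,0,0,-3,0],[0,0,0,0,0,-3,0],[0,0,0,0,0,0,0],[0,0,0,0,0,0,0]]]'; python3 tips.py;  python3 -m inch '[[[0,0,0,0,0,0,5],[0,0,0,0,0,0,5],[0,0,0,0,0,0,5],[0,0,0,0,0,0,5],[0,0,0,0,0,0,5]]]'; python3 tips.py
```

```text
clock: 3.72
position: [0.5268, -0.3143, 0.1833]
tool_rot: [0.999, -0.047, 0.001, 0.001]
wrist_force: [-1.5, -0.3, -1.1]
finger_gap: -0.0001
grip_force: 0.0
t 3.72 p [ 0.5268 -0.3143  0.1833] F [-1.5 -0.3 -1.1] gap -0.0001 grip 0.0
[[0.996, -0.094, 0.002], [-0.094, -0.996, -0.002], [0.003, 0.002, -1.0]]
-0.015 206 maxz [-0.0442 -0.0309 -0.0299]
-0.005 775 maxz [-0.0462 -0.0291 -0.0274]
0.005 769 maxz [-0.0465 -0.0288 -0.0276]
0.015 219 maxz [-0.0437 -0.0313 -0.03  ]
clock: 4.18
position: [0.5261, -0.3138, 0.1811]
tool_rot: [0.999, -0.047, -0.0, -0.0]
wrist_force: [-0.2, 0.1, 0.2]
finger_gap: 0.05
grip_force: 0.0
t 4.18 p [ 0.5261 -0.3138  0.1811] F [-0.2  0.1  0.2] gap 0.05 grip 0.0
[[0.996, -0.094, -0.001], [-0.094, -0.996, 0.0], [-0.001, -0.0, -1.0]]
-0.035 427 maxz [-0.0466 -0.0323 -0.0288]
-0.025 1150 maxz [-0.0469 -0.0278 -0.0261]
0.025 1123 maxz [-0.0466 -0.0278 -0.0261]
0.035 445 maxz [-0.0466 -0.0322 -0.0297]
```

The real fingertips are about 26 mm short of the reported TCP, consistent with the contact. So I'll go 26 mm deeper than nominal: TCP 0.099, which still clears the corks either way.

```bash
python3 -m inch '[[[0,0,0,0,0,3,5],[0,0,0,0,0,3,5],[0,0,0,0,0,2.2,5],[0,0,0,0,0,0,5],[0,0,0,0,0,0,3],[0,0,0,0,0,0,0],[0,0,0,0,0,0,0],[0,0,0,0,0,0,0],[0,0,0,0,0,0,0],[0,0,0,0,0,0,0]]]' 60
```

```text
clock: 5.07
position: [0.527, -0.3144, 0.1016]
tool_rot: [0.999, -0.047, 0.001, 0.001]
wrist_force: [-0.2, 0.6, 6.2]
finger_gap: 0.0131
grip_force: 59.6
```

```bash
python3 -m inch '[[[0,0,0,0,0,-1,0],[0,0,0,0,0,-2,0],[0,0,0,0,0,-2.5,0],[0,0,0,0,0,-2.5,0],[0,0,0,0,0,-2,0],[0,0,0,0,0,0,0],[0,0,0,-0.35,-1,0,0],[0,0,0,-0.35,-2,0,0],[0,0,0,-0.35,-3,0,0],[0,0,0,-0.35,-3,0,0]]]' 100; python3 -m inch '[[[0,0,0,-0.35,-3,0,0],[0,0,0,-0.35,-3,0,0],[0,0,0,-0.35,-3,0,0],[0,0,0,-0.35,-3,0,0],[0,0,0,-0.35,-3,0,0],[0,0,0,-0.35,-3,0,0],[0,0,0,-0.35,-3,0,0],[0,0,0,-0.35,-3,0,0],[0,0,0,-0.35,-3,0,0],[0,0,0,-0.35,-3,0,0]]]';  python3 -m inch '[[[0,0,0,-0.35,-3,0,0],[0,0,0,-0.35,-3,0,0],[0,0,0,-0.35,-3,0,0],[0,0,0,-0.35,-3,0,0],[0,0,0,-0.35,-3,0,0],[0,0,0,-0.35,-3,0,0],[0,0,0,0,-2.8,0,0],[0,0,0,0,0,0,0],[0,0,0,0,0,0,0]]]'; python3 - <<'E'
from h import *
st(); 
for n in ["scene","side"]:
    s=cam(n); np.savez(n+"3.npz",**s); cv2.imwrite(f"pics/{n}3.png",s["img"])
E
```

```text
clock: 5.9
position: [0.5198, -0.2216, 0.1981]
tool_rot: [0.999, -0.048, -0.001, -0.001]
wrist_force: [0.3, 0.3, -2.8]
finger_gap: 0.0119
grip_force: 97.9
clock: 6.73
position: [0.513, 0.0808, 0.1985]
tool_rot: [0.999, -0.047, -0.001, -0.0]
wrist_force: [1.6, -0.1, -3.0]
finger_gap: 0.012
grip_force: 97.9
clock: 7.48
position: [0.5117, 0.2892, 0.1981]
tool_rot: [0.999, -0.046, -0.001, 0.0]
wrist_force: [-0.2, -0.8, -3.7]
finger_gap: 0.0116
grip_force: 98.2
t 7.48 p [0.5117 0.2892 0.1981] F [-0.2 -0.8 -3.7] gap 0.0116 grip 98.2
[[0.996, -0.092, -0.002], [-0.092, -0.996, -0.001], [-0.002, 0.001, -1.0]]
```

View pics/scene3.png

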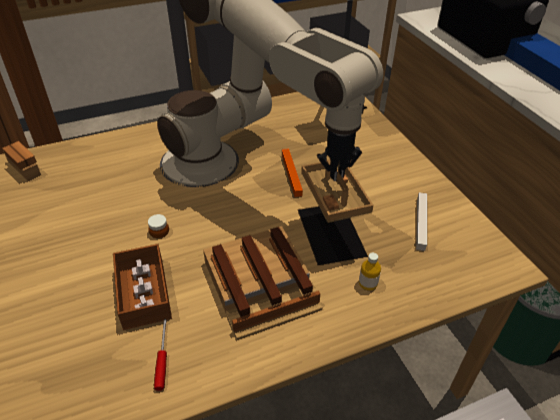

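The tray hangs level over the mat, and three white saddles are visible in the open box at (140,268), (142,286) and (145,303). Lowering.

```bash
python3 -m inch '[[[0,0,0,0,0,3,0],[0,0,0,0,0,3,0],[0,0,0,0,0,3,0],[0,0,0,0,0,3,0],[0,0,0,0,0,2,0],[0,0,0,0,0,1,0],[0,0,0,0,0,0.4,0],[0,0,0,0,0,0,0],[0,0,0,0,0,0,0]]]'; python3 -m inch '[[[0,0,0,0,0,0.2,0],[0,0,0,0,0,0.15,0],[0,0,0,0,0,0,0],[0,0,0,0,0,0,0]]]'
```

```text
clock: 8.33
position: [0.5135, 0.2881, 0.0468]
tool_rot: [0.999, -0.047, 0.001, -0.0]
wrist_force: [0.5, 0.5, -2.9]
finger_gap: 0.0119
grip_force: 98.1
clock: 8.67
position: [0.5129, 0.2882, 0.0423]
tool_rot: [0.999, -0.047, 0.0, -0.0]
wrist_force: [0.3, 0.2, -2.9]
finger_gap: 0.0121
grip_force: 98.1
```

```bash
python3 -m inch '[[[0,0,0,0,0,0.1,0],[0,0,0,0,0,0.1,0],[0,0,0,0,0,0,0],[0,0,0,0,0,0,0]]]';  python3 -m inch '[[[0,0,0,0,0,0.1,0],[0,0,0,0,0,0,0],[0,0,0,0,0,0,0]]]'
```

```text
clock: 9.0
position: [0.5129, 0.2882, 0.0407]
tool_rot: [0.999, -0.047, 0.0, -0.0]
wrist_force: [-3.6, -1.5, 7.0]
finger_gap: 0.0119
grip_force: 99.5
clock: 9.25
position: [0.5129, 0.2883, 0.0407]
tool_rot: [0.999, -0.047, 0.0, -0.0]
wrist_force: [-9.9, -4.0, 19.9]
finger_gap: 0.0118
grip_force: 101.5
```

```bash
python3 -m inch '[[[0,0,0,0,0,-0.15,0],[0,0,0,0,0,0,4],[0,0,0,0,0,0,4],[0,0,0,0,0,0,4],[0,0,0,0,0,0,4],[0,0,0,0,0,-1,4],[0,0,0,0,0,-3,4],[0,0,0,0,0,-4,4],[0,0,0,0,0,-4,4],[0,0,0,0,0,-4,4]]]' 30
python3 - <<'E'
from h import *
st()
w=cloud(dict(np.load("scene3.npz"))); p=w[np.isfinite(w[...,2])]; x,y,z=p.T
b=(x>.40)&(x<.66)&(y<-.2)&(y>-.42)
im=dict(np.load("scene3.npz"))["img"][np.isfinite(w[...,2])]
q=p[b&(z>.066)&(z<.08)]; print('rim',len(q),cv2.minAreaRect((q[:,:2]*1000).astype(np.float32)))
wh=(im.min(1)>110)&b; q=p[wh&(z>.02)&(z<.066)]; print(len(q))
for c in np.unique(np.round(q[:,0]/.02)): 
    k=np.round(q[:,0]/.02)==c; print(np.median(q[k],0).round(3),k.sum(), q[k][:,2].max().round(3))
w=cloud(dict(np.load("scene3.npz")))
E
```

```text
clock: 10.08
position: [0.5124, 0.288, 0.2031]
tool_rot: [0.999, -0.047, 0.0, -0.0]
wrist_force: [0.4, -0.1, -0.2]
finger_gap: 0.04
grip_force: 0.0
t 10.08 p [0.5124 0.288  0.2031] F [ 0.4 -0.1 -0.2] gap 0.04 grip 0.0
[[0.996, -0.094, 0.0], [-0.094, -0.996, 0.0], [0.0, -0.0, -1.0]]
rim 628 ((527.623046875, -313.9331970214844), (130.5975341796875, 227.1267547607422), 84.18975067138672)
303
[ 0.45  -0.286  0.029] 1 0.029
[ 0.46  -0.302  0.033] 66 0.062
[ 0.473 -0.302  0.034] 34 0.063
[ 0.524 -0.31   0.032] 53 0.062
[ 0.537 -0.31   0.033] 63 0.063
[ 0.585 -0.316  0.032] 39 0.061
[ 0.597 -0.318  0.056] 46 0.066
[ 0.612 -0.324  0.064] 1 0.064
```

The tray is parked. Saddles are at x≈0.467, 0.530 and 0.592 along the box axis. Next I square the tool to the jig, move behind bar 1, and measure the bars up close.

```bash
python3 -m inch '[[[0,0,-5.3,0,0,0,0],[0,0,0,0,0,0,0],[0,0,0,-0.8,2.75,0,0],[0,0,0,-0.8,2.75,0,0],[0,0,0,-0.8,2.75,0,0],[0,0,0,-0.8,2.75,0,0],[0,0,0,-0.8,2.75,0,0],[0,0,0,-0.8,2.75,0,0],[0,0,0,-0.8,2.75,0,0],[0,0,0,0,0,0,0]]]'; python3 -m inch '[[[0,0,0,0,0,0,0],[0,0,0,0,0,0,0]]]'
python3 - <<'E'
from h import *
s0,r=st()
s=cam("wrist"); np.savez("w4.npz",**s); cv2.imwrite("pics/w4.png",s["img"])
w=cloud(s); p=w[np.isfinite(w[...,2])]; x,y,z=p.T
for i,yc in enumerate([.093,.003,-.087]):
    m=(x>.47)&(x<.8)&(abs(y-yc)<.03)&(z>.086)&(z<.096); q=p[m]
    print('bar',i+1,m.sum(), *( [np.percentile(q[:,0],[.5,99.5]).round(4),np.percentile(q[:,1],[1,99]).round(4),np.median(q[:,2]).round(4)] if m.sum()>20 else []))
m=(abs(y)<.15)&(z>.057)&(z<.063)&(x>.45)&(x<.75); q=p[m]; print('deck',np.percentile(q,[.5,99.5],axis=0).round(4).tolist(), np.median(q[:,2]))
m=(abs(y)<.15)&(z>.047)&(z<.056)&(x>.72)&(x<.8); q=p[m]; print('rail',len(q),np.percentile(q,[1,99],axis=0).round(4).tolist() if len(q) else '')
E
```

```text
clock: 10.92
position: [0.455, 0.0924, 0.2001]
tool_rot: [1.0, -0.003, -0.001, 0.001]
wrist_force: [-0.4, -0.1, 0.1]
finger_gap: -0.0002
grip_force: 0.0
clock: 11.08
position: [0.4564, 0.0959, 0.2002]
tool_rot: [1.0, -0.002, -0.0, -0.0]
wrist_force: [0.1, 0.2, 0.2]
finger_gap: -0.0001
grip_force: 0.0
t 11.08 p [0.4564 0.0959 0.2002] F [0.1 0.2 0.2] gap -0.0001 grip 0.0
[[1.0, -0.004, -0.001], [-0.004, -1.0, 0.0], [-0.001, -0.0, -1.0]]
bar 1 5041 [0.5065 0.6149] [0.0823 0.1096] 0.0893
bar 2 5113 [0.507  0.6144] [-0.0077  0.0197] 0.0893
bar 3 5142 [0.51  0.614] [-0.098 -0.07 ] 0.0893
deck [[0.4826, -0.1192, 0.0574], [0.6237, 0.1295, 0.0624]] 0.05933958246150134
rail 0
```

View pics/w4.png

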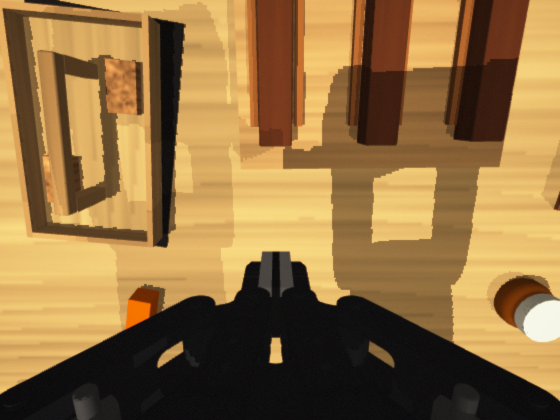

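Wrist view: bar tails at rows ~145 (columns 275, 378, 481), tails x≈0.508, y = 0.096, 0.006, -0.084, edge x≈0.6826. The tray is standing on the mat. Next: a tip detector, then pushing bar 1.

```bash
cat > tip.py <<'E'
import sys
from h import *
i=int(sys.argv[1]); yc=[.096,.006,-.084][i-1]
s=cam("scene"); w=cloud(s); p=w[np.isfinite(w[...,2])]; x,y,z=p.T
m=(x>.53)&(x<.88)&(abs(y-yc)<.010)&(z>.065)&(z<.12)
q=p[m]
for _ in range(5):
    b,a=np.polyfit(q[:,0],q[:,2],1); q=p[m&(abs(z-a-b*x)<.004)]
m2=(abs(y-yc)<.012)&(abs(z-a-b*x)<.004)&(x>.45)
ang=np.degrees(np.arctan(b)); xs=np.percentile(p[m2][:,0],[1,99])
print(f"bar{i} t{state()['clock']:.1f} pitch {ang:.2f} n{len(q)} ends {xs.round(4)} tcp {np.round(state()['position'],4)}")
sys.exit(int(ang<-2.5))
E
python3 tip.py 1; python3 tip.py 2; python3 tip.py 3
python3 -m inch '[[[0,0,0,0,0,3,0],[0,0,0,0,0,3,0],[0,0,0,0,0,3,0],[0,0,0,0,0,3,0],[0,0,0,0,0,2,0],[0,0,0,0,0,1.1,0],[0,0,0,0,0,0,0],[0,0,0,0,0,0,0]]]' 30; python3 -m inch '[[[0,0,0,1.5,0,0,0],[0,0,0,1.5,0,0,0],[0,0,0,0.7,0,0,0],[0,0,0,0.3,0,0,0],[0,0,0,0.3,0,0,0],[0,0,0,0.3,0,0,0],[0,0,0,0.3,0,0,0],[0,0,0,0.3,0,0,0],[0,0,0,0,0,0,0]]]';  python3 -m inch '[[[0,0,0,-0.6,0,0,0],[0,0,0,0,0,0,0],[0,0,0,0,0,0,0]]]'; python3 tip.py 1
```

```text
bar1 t11.2 pitch -0.03 n394 ends [0.5097 0.745 ] tcp [0.4565 0.0964 0.2002]
bar2 t11.2 pitch -0.15 n415 ends [0.5101 0.7454] tcp [0.4565 0.0965 0.2002]
bar3 t11.3 pitch -0.14 n444 ends [0.5117 0.749 ] tcp [0.4565 0.0965 0.2002]
clock: 11.95
position: [0.4567, 0.096, 0.05]
tool_rot: [1.0, -0.001, -0.0, 0.0]
wrist_force: [-0.1, 0.7, 0.2]
finger_gap: -0.0
grip_force: 0.0
clock: 12.7
position: [0.5086, 0.0957, 0.0502]
tool_rot: [1.0, -0.001, 0.0, -0.0]
wrist_force: [0.2, -0.0, -0.1]
finger_gap: -0.0002
grip_force: 0.0
clock: 12.95
position: [0.5021, 0.0957, 0.0498]
tool_rot: [1.0, -0.001, 0.0, -0.0]
wrist_force: [1.1, 0.9, -0.0]
finger_gap: 0.0
grip_force: 0.0
bar1 t13.0 pitch 0.00 n419 ends [0.5091 0.76  ] tcp [0.5023 0.0957 0.0498]
```

```bash
python3 -m inch '[[[0,0,0,0.5,0,0,0],[0,0,0,0.25,0,0,0],[0,0,0,0.25,0,0,0],[0,0,0,0,0,0,0],[0,0,0,-0.6,0,0,0],[0,0,0,0,0,0,0],[0,0,0,0,0,0,0]]]' >o && python3 tip.py 1 &&  python3 -m inch '[[[0,0,0,0.5,0,0,0],[0,0,0,0.25,0,0,0],[0,0,0,0.25,0,0,0],[0,0,0,0,0,0,0],[0,0,0,-0.6,0,0,0],[0,0,0,0,0,0,0],[0,0,0,0,0,0,0]]]' >o && python3 tip.py 1 && python3 -m inch '[[[0,0,0,0.5,0,0,0],[0,0,0,0.25,0,0,0],[0,0,0,0.25,0,0,0],[0,0,0,0,0,0,0],[0,0,0,-0.6,0,0,0],[0,0,0,0,0,0,0],[0,0,0,0,0,0,0]]]' >o && python3 tip.py 1 &&  python3 -m inch '[[[0,0,0,0.5,0,0,0],[0,0,0,0.25,0,0,0],[0,0,0,0.25,0,0,0],[0,0,0,0,0,0,0],[0,0,0,-0.6,0,0,0],[0,0,0,0,0,0,0],[0,0,0,0,0,0,0]]]' >o && python3 tip.py 1; cat o
```

```text
bar1 t13.6 pitch -0.07 n427 ends [0.5161 0.7637] tcp [0.5064 0.0956 0.0495]
bar1 t14.3 pitch -0.07 n437 ends [0.5173 0.769 ] tcp [0.5104 0.0956 0.0495]
bar1 t14.9 pitch -0.10 n431 ends [0.5245 0.7719] tcp [0.5144 0.0956 0.0496]
bar1 t15.5 pitch -0.07 n437 ends [0.5281 0.7761] tcp [0.5184 0.0956 0.0495]
clock: 15.48
position: [0.5182, 0.0956, 0.0495]
tool_rot: [1.0, -0.001, 0.0, -0.0]
wrist_force: [0.1, -1.0, 0.6]
finger_gap: -0.0
grip_force: 0.0
```

```bash
python3 -m inch '[[[0,0,0,0.5,0,0,0],[0,0,0,0.25,0,0,0],[0,0,0,0.25,0,0,0],[0,0,0,0,0,0,0],[0,0,0,-0.6,0,0,0],[0,0,0,0,0,0,0],[0,0,0,0,0,0,0]]]' >o && python3 tip.py 1 &&  python3 -m inch '[[[0,0,0,0.5,0,0,0],[0,0,0,0.25,0,0,0],[0,0,0,0.25,0,0,0],[0,0,0,0,0,0,0],[0,0,0,-0.6,0,0,0],[0,0,0,0,0,0,0],[0,0,0,0,0,0,0]]]' >o && python3 tip.py 1 && python3 -m inch '[[[0,0,0,0.5,0,0,0],[0,0,0,0.25,0,0,0],[0,0,0,0.25,0,0,0],[0,0,0,0,0,0,0],[0,0,0,-0.6,0,0,0],[0,0,0,0,0,0,0],[0,0,0,0,0,0,0]]]' >o && python3 tip.py 1 &&  python3 -m inch '[[[0,0,0,0.5,0,0,0],[0,0,0,0.25,0,0,0],[0,0,0,0.25,0,0,0],[0,0,0,0,0,0,0],[0,0,0,-0.6,0,0,0],[0,0,0,0,0,0,0],[0,0,0,0,0,0,0]]]' >o && python3 tip.py 1 &&  python3 -m inch '[[[0,0,0,0.5,0,0,0],[0,0,0,0.25,0,0,0],[0,0,0,0.25,0,0,0],[0,0,0,0,0,0,0],[0,0,0,-0.6,0,0,0],[0,0,0,0,0,0,0],[0,0,0,0,0,0,0]]]' >o && python3 tip.py 1 &&  python3 -m inch '[[[0,0,0,0.5,0,0,0],[0,0,0,0.25,0,0,0],[0,0,0,0.25,0,0,0],[0,0,0,0,0,0,0],[0,0,0,-0.6,0,0,0],[0,0,0,0,0,0,0],[0,0,0,0,0,0,0]]]' >o && python3 tip.py 1 && python3 -m inch '[[[0,0,0,0.5,0,0,0],[0,0,0,0.25,0,0,0],[0,0,0,0.25,0,0,0],[0,0,0,0,0,0,0],[0,0,0,-0.6,0,0,0],[0,0,0,0,0,0,0],[0,0,0,0,0,0,0]]]' >o && python3 tip.py 1 &&  python3 -m inch '[[[0,0,0,0.5,0,0,0],[0,0,0,0.25,0,0,0],[0,0,0,0.25,0,0,0],[0,0,0,0,0,0,0],[0,0,0,-0.6,0,0,0],[0,0,0,0,0,0,0],[0,0,0,0,0,0,0]]]' >o && python3 tip.py 1; cat o
```

```text
bar1 t16.2 pitch -0.10 n447 ends [0.5306 0.7797] tcp [0.5224 0.0956 0.0496]
bar1 t16.8 pitch -0.22 n454 ends [0.536  0.7835] tcp [0.5264 0.0956 0.0495]
bar1 t17.4 pitch -0.17 n454 ends [0.5388 0.7881] tcp [0.5304 0.0956 0.0496]
bar1 t18.1 pitch -0.16 n456 ends [0.5433 0.7929] tcp [0.5344 0.0956 0.0495]
bar1 t18.7 pitch -0.14 n471 ends [0.5465 0.7959] tcp [0.5384 0.0956 0.0495]
bar1 t19.3 pitch -0.17 n463 ends [0.5515 0.8001] tcp [0.5424 0.0955 0.0495]
bar1 t20.0 pitch -0.42 n469 ends [0.5544 0.804 ] tcp [0.5464 0.0956 0.0496]
bar1 t20.6 pitch -6.16 n492 ends [0.5605 0.8102] tcp [0.5504 0.0956 0.0496]
clock: 20.55
position: [0.5502, 0.0956, 0.0495]
tool_rot: [1.0, -0.001, 0.0, -0.0]
wrist_force: [0.0, -0.6, 0.4]
finger_gap: -0.0001
grip_force: 0.0
```

Bar 1 tipped at its last 4 mm step. Moving on to bar 2.

```bash
python3 -m inch '[[[0,0,0,-3,0,0,0],[0,0,0,-3,0,0,0],[0,0,0,-1,0,0,0],[0,0,0,0,0,0,0],[0,0,0,0,3,0,0],[0,0,0,0,3,0,0],[0,0,0,0,3,0,0],[0,0,0,0,0,0,0],[0,0,0,0,0,0,0]]]'; python3 -m inch '[[[0,0,0,1,0,0,0],[0,0,0,0.5,0,0,0],[0,0,0,0.3,0,0,0],[0,0,0,0.3,0,0,0],[0,0,0,0.3,0,0,0],[0,0,0,0.3,0,0,0],[0,0,0,0.3,0,0,0],[0,0,0,0,0,0,0],[0,0,0,-0.6,0,0,0],[0,0,0,0,0,0,0]]]'; python3 tip.py 2
python3 -m inch '[[[0,0,0,0.5,0,0,0],[0,0,0,0.25,0,0,0],[0,0,0,0.25,0,0,0],[0,0,0,0,0,0,0],[0,0,0,-0.6,0,0,0],[0,0,0,0,0,0,0],[0,0,0,0,0,0,0]]]' >o && python3 tip.py 2 &&  python3 -m inch '[[[0,0,0,0.5,0,0,0],[0,0,0,0.25,0,0,0],[0,0,0,0.25,0,0,0],[0,0,0,0,0,0,0],[0,0,0,-0.6,0,0,0],[0,0,0,0,0,0,0],[0,0,0,0,0,0,0]]]' >o && python3 tip.py 2 && python3 -m inch '[[[0,0,0,0.5,0,0,0],[0,0,0,0.25,0,0,0],[0,0,0,0.25,0,0,0],[0,0,0,0,0,0,0],[0,0,0,-0.6,0,0,0],[0,0,0,0,0,0,0],[0,0,0,0,0,0,0]]]' >o && python3 tip.py 2 &&  python3 -m inch '[[[0,0,0,0.5,0,0,0],[0,0,0,0.25,0,0,0],[0,0,0,0.25,0,0,0],[0,0,0,0,0,0,0],[0,0,0,-0.6,0,0,0],[0,0,0,0,0,0,0],[0,0,0,0,0,0,0]]]' >o && python3 tip.py 2 &&  python3 -m inch '[[[0,0,0,0.5,0,0,0],[0,0,0,0.25,0,0,0],[0,0,0,0.25,0,0,0],[0,0,0,0,0,0,0],[0,0,0,-0.6,0,0,0],[0,0,0,0,0,0,0],[0,0,0,0,0,0,0]]]' >o && python3 tip.py 2 &&  python3 -m inch '[[[0,0,0,0.5,0,0,0],[0,0,0,0.25,0,0,0],[0,0,0,0.25,0,0,0],[0,0,0,0,0,0,0],[0,0,0,-0.6,0,0,0],[0,0,0,0,0,0,0],[0,0,0,0,0,0,0]]]' >o && python3 tip.py 2 ; cat o
```

```text
clock: 21.35
position: [0.4813, 0.0043, 0.0497]
tool_rot: [1.0, -0.002, 0.0, 0.0]
wrist_force: [-0.5, 1.0, -0.5]
finger_gap: -0.0001
grip_force: 0.0
clock: 22.18
position: [0.5036, 0.0061, 0.0492]
tool_rot: [1.0, -0.0, -0.0, -0.0]
wrist_force: [-1.3, 0.2, 0.2]
finger_gap: -0.0001
grip_force: 0.0
bar2 t22.2 pitch -0.14 n443 ends [0.5111 0.7628] tcp [0.5039 0.006  0.0494]
bar2 t22.9 pitch -0.13 n459 ends [0.5157 0.7666] tcp [0.5082 0.0056 0.0495]
bar2 t23.5 pitch 0.09 n475 ends [0.5197 0.7705] tcp [0.5122 0.0056 0.0495]
bar2 t24.1 pitch -0.07 n463 ends [0.5258 0.7743] tcp [0.5162 0.0056 0.0496]
bar2 t24.8 pitch 0.16 n473 ends [0.5292 0.7772] tcp [0.5203 0.0056 0.0496]
bar2 t25.4 pitch -0.20 n474 ends [0.5302 0.782 ] tcp [0.5242 0.0056 0.0495]
bar2 t26.0 pitch -0.15 n491 ends [0.535  0.7859] tcp [0.5283 0.0056 0.0496]
clock: 25.98
position: [0.5281, 0.0056, 0.0495]
tool_rot: [1.0, -0.001, 0.0, -0.0]
wrist_force: [0.2, 0.4, 0.4]
finger_gap: 0.0
grip_force: 0.0
```

```bash
python3 -m inch '[[[0,0,0,0.5,0,0,0],[0,0,0,0.25,0,0,0],[0,0,0,0.25,0,0,0],[0,0,0,0,0,0,0],[0,0,0,-0.6,0,0,0],[0,0,0,0,0,0,0],[0,0,0,0,0,0,0]]]' >o && python3 tip.py 2 &&  python3 -m inch '[[[0,0,0,0.5,0,0,0],[0,0,0,0.25,0,0,0],[0,0,0,0.25,0,0,0],[0,0,0,0,0,0,0],[0,0,0,-0.6,0,0,0],[0,0,0,0,0,0,0],[0,0,0,0,0,0,0]]]' >o && python3 tip.py 2 && python3 -m inch '[[[0,0,0,0.5,0,0,0],[0,0,0,0.25,0,0,0],[0,0,0,0.25,0,0,0],[0,0,0,0,0,0,0],[0,0,0,-0.6,0,0,0],[0,0,0,0,0,0,0],[0,0,0,0,0,0,0]]]' >o && python3 tip.py 2 &&  python3 -m inch '[[[0,0,0,0.5,0,0,0],[0,0,0,0.25,0,0,0],[0,0,0,0.25,0,0,0],[0,0,0,0,0,0,0],[0,0,0,-0.6,0,0,0],[0,0,0,0,0,0,0],[0,0,0,0,0,0,0]]]' >o && python3 tip.py 2 &&  python3 -m inch '[[[0,0,0,0.5,0,0,0],[0,0,0,0.25,0,0,0],[0,0,0,0.25,0,0,0],[0,0,0,0,0,0,0],[0,0,0,-0.6,0,0,0],[0,0,0,0,0,0,0],[0,0,0,0,0,0,0]]]' >o && python3 tip.py 2 &&  python3 -m inch '[[[0,0,0,0.5,0,0,0],[0,0,0,0.25,0,0,0],[0,0,0,0.25,0,0,0],[0,0,0,0,0,0,0],[0,0,0,-0.6,0,0,0],[0,0,0,0,0,0,0],[0,0,0,0,0,0,0]]]' >o && python3 tip.py 2 && python3 -m inch '[[[0,0,0,0.5,0,0,0],[0,0,0,0.25,0,0,0],[0,0,0,0.25,0,0,0],[0,0,0,0,0,0,0],[0,0,0,-0.6,0,0,0],[0,0,0,0,0,0,0],[0,0,0,0,0,0,0]]]' >o && python3 tip.py 2 &&  python3 -m inch '[[[0,0,0,0.5,0,0,0],[0,0,0,0.25,0,0,0],[0,0,0,0.25,0,0,0],[0,0,0,0,0,0,0],[0,0,0,-0.6,0,0,0],[0,0,0,0,0,0,0],[0,0,0,0,0,0,0]]]' >o && python3 tip.py 2 &&  python3 -m inch '[[[0,0,0,0.5,0,0,0],[0,0,0,0.25,0,0,0],[0,0,0,0.25,0,0,0],[0,0,0,0,0,0,0],[0,0,0,-0.6,0,0,0],[0,0,0,0,0,0,0],[0,0,0,0,0,0,0]]]' >o && python3 tip.py 2; cat o
```

```text
bar2 t26.7 pitch -0.17 n492 ends [0.5411 0.7895] tcp [0.5322 0.0056 0.0496]
bar2 t27.3 pitch -1.11 n516 ends [0.5463 0.7941] tcp [0.5362 0.0056 0.0495]
bar2 t27.9 pitch -6.12 n523 ends [0.549  0.8018] tcp [0.5402 0.0056 0.0496]
clock: 27.88
position: [0.54, 0.0056, 0.0496]
tool_rot: [1.0, -0.001, 0.0, -0.0]
wrist_force: [-0.3, 0.3, 0.2]
finger_gap: -0.0003
grip_force: 0.0
```

Bar 2 is tipped too. It was already starting to tip one step earlier, so its balance point is about 5 mm past the edge. For bar 3 I'll settle longer before each look.

```bash
python3 -m inch '[[[0,0,0,-3,0,0,0],[0,0,0,-3,0,0,0],[0,0,0,0,0,0,0],[0,0,0,0,3,0,0],[0,0,0,0,3,0,0],[0,0,0,0,3,0,0],[0,0,0,0,0,0,0],[0,0,0,0,0,0,0]]]'; python3 -m inch '[[[0,0,0,1,0,0,0],[0,0,0,0.5,0,0,0],[0,0,0,0.3,0,0,0],[0,0,0,0.3,0,0,0],[0,0,0,0.3,0,0,0],[0,0,0,0.3,0,0,0],[0,0,0,0.3,0,0,0],[0,0,0,0,0,0,0],[0,0,0,-0.6,0,0,0],[0,0,0,0,0,0,0]]]'; python3 -m inch '[[[0,0,0,0,0,0,0],[0,0,0,0,0,0,0],[0,0,0,0,0,0,0]]]' >o;  python3 tip.py 3 &&
python3 -m inch '[[[0,0,0,0.5,0,0,0],[0,0,0,0.25,0,0,0],[0,0,0,0.25,0,0,0],[0,0,0,0,0,0,0],[0,0,0,-0.6,0,0,0],[0,0,0,0,0,0,0],[0,0,0,0,0,0,0],[0,0,0,0,0,0,0],[0,0,0,0,0,0,0],[0,0,0,0,0,0,0]]]' >o && python3 tip.py 3 &&  python3 -m inch '[[[0,0,0,0.5,0,0,0],[0,0,0,0.25,0,0,0],[0,0,0,0.25,0,0,0],[0,0,0,0,0,0,0],[0,0,0,-0.6,0,0,0],[0,0,0,0,0,0,0],[0,0,0,0,0,0,0],[0,0,0,0,0,0,0],[0,0,0,0,0,0,0],[0,0,0,0,0,0,0]]]' >o && python3 tip.py 3 && python3 -m inch '[[[0,0,0,0.5,0,0,0],[0,0,0,0.25,0,0,0],[0,0,0,0.25,0,0,0],[0,0,0,0,0,0,0],[0,0,0,-0.6,0,0,0],[0,0,0,0,0,0,0],[0,0,0,0,0,0,0],[0,0,0,0,0,0,0],[0,0,0,0,0,0,0],[0,0,0,0,0,0,0]]]' >o && python3 tip.py 3 &&  python3 -m inch '[[[0,0,0,0.5,0,0,0],[0,0,0,0.25,0,0,0],[0,0,0,0.25,0,0,0],[0,0,0,0,0,0,0],[0,0,0,-0.6,0,0,0],[0,0,0,0,0,0,0],[0,0,0,0,0,0,0],[0,0,0,0,0,0,0],[0,0,0,0,0,0,0],[0,0,0,0,0,0,0]]]' >o && python3 tip.py 3 ; cat o
```

```text
clock: 28.6
position: [0.4803, -0.0855, 0.0496]
tool_rot: [1.0, -0.002, 0.0, 0.0]
wrist_force: [-0.4, -0.5, -0.2]
finger_gap: 0.0001
grip_force: 0.0
clock: 29.43
position: [0.5034, -0.0839, 0.0492]
tool_rot: [1.0, -0.001, -0.0, -0.0]
wrist_force: [-0.6, -0.4, -0.2]
finger_gap: 0.0004
grip_force: 0.0
bar3 t29.7 pitch -0.30 n463 ends [0.512  0.7615] tcp [ 0.5042 -0.0844  0.0495]
bar3 t30.6 pitch -0.05 n474 ends [0.5162 0.7664] tcp [ 0.5082 -0.0844  0.0495]
bar3 t31.5 pitch -0.10 n491 ends [0.5197 0.7697] tcp [ 0.5122 -0.0844  0.0495]
bar3 t32.4 pitch -6.19 n512 ends [0.5239 0.7766] tcp [ 0.5162 -0.0844  0.0495]
clock: 32.33
position: [0.5162, -0.0844, 0.0495]
tool_rot: [1.0, -0.001, 0.0, 0.0]
wrist_force: [-0.2, 0.1, -0.2]
finger_gap: -0.0001
grip_force: 0.0
```

All three bars are tipped. Now up and over the box to look at the saddles from close.

```bash
python3 -m inch '[[[0,0,0,-3,0,0,0],[0,0,0,0,0,-3.5,0],[0,0,0,0,0,-4,0],[0,0,0,0,0,-4,4],[0,0,0,0,0,-3.5,4],[0,0,0,0.7,3.7,0,4],[0,0,0,0.7,3.7,0,4],[0,0,0,0.7,3.7,0,4],[0,0,0,0.7,3.7,0,4],[0,0,0,0.7,3.7,0,4]]]' >o; python3 -m inch '[[[0,0,0,0.7,3.7,0,4],[0,0,5.3,0,0,0,4],[0,0,0,0,0,0,4],[0,0,0,0,0,0,4]]]'
cat > sad.py <<'E'
from h import *
s0,r=st(); s=cam("wrist"); w=cloud(s); p=w[np.isfinite(w[...,2])]; x,y,z=p.T
b=(x>.43)&(x<.63)&(y<-.26)&(y>-.37)
q=p[b&(z>.05)&(z<.066)]  # fin tops
c=np.sort(q[:,0]); lab=np.digitize(q[:,0],[.5,.56])
for l in range(3):
    k=q[lab==l]
    if len(k)>10:
        rr=cv2.minAreaRect((k[:,:2]*1000).astype(np.float32)); d=r.T@(np.r_[np.array(rr[0])/1000,0]-np.array(s0["position"]))
        print(l,len(k),np.round(rr[0],1),np.round(rr[1],1),round(rr[2],1),'top',np.median(k[:,2]).round(4),'tool d cm',np.round(d[:2]*100,2))
q=p[(x>.40)&(x<.66)&(y<-.22)&(y>-.40)&(z>.070)&(z<.08)]; print('rim',cv2.minAreaRect((q[:,:2]*1000).astype(np.float32)))
cv2.imwrite("pics/w5.png",s["img"])
E
python3 sad.py
```

```text
clock: 33.55
position: [0.5276, -0.3062, 0.1991]
tool_rot: [0.999, -0.046, -0.0, -0.0]
wrist_force: [-0.4, 0.9, -0.6]
finger_gap: 0.0395
grip_force: 0.0
t 33.55 p [ 0.5276 -0.3062  0.1991] F [-0.4  0.9 -0.6] gap 0.0395 grip 0.0
[[0.996, -0.093, -0.001], [-0.093, -0.996, 0.001], [-0.001, -0.001, -1.0]]
0 440 [ 475.1 -333.7] [70.3 52.1] 87.9 top 0.0571 tool d cm [-4.97  3.23]
1 335 [ 522.6 -338.8] [71.6 27. ] 74.4 top 0.0572 tool d cm [-0.19  3.3 ]
2 620 [ 606.1 -314.8] [105.9  49.1] 84.3 top 0.0572 tool d cm [7.9  0.14]
rim ((526.2977905273438, -313.09844970703125), (130.435302734375, 220.1602783203125), 84.16720581054688)
```

View pics/w5.png

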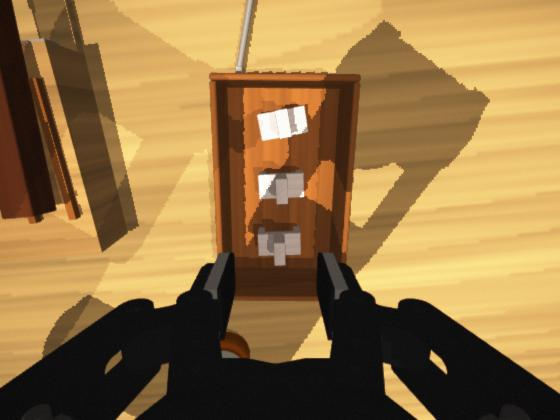

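Wrist view: saddles at (283,122) (rotated somewhat), (283,187) and (279,248). I'll refine the fins using a narrower window.

```bash
sed -i 's/^q=p\[b&(z>.05)&(z<.066)\].*/yl=-.3131-.1*(x-.5263); q=p[(x>.44)\&(x<.618)\&(abs(y-yl)<.03)\&(z>.053)\&(z<.066)]/' sad.py; python3 sad.py
```

```text
t 33.6 p [ 0.5277 -0.3057  0.1995] F [-0.2  0.2  0.6] gap 0.0399 grip 0.0
[[0.996, -0.091, -0.0], [-0.091, -0.996, 0.0], [-0.0, -0.0, -1.0]]
0 279 [ 463.2 -304.1] [11.6 26. ] 85.1 top 0.057 tool d cm [-6.43  0.44]
1 316 [ 529.7 -312.4] [12.  26.4] 86.4 top 0.0571 tool d cm [0.26 0.66]
2 362 [ 594.3 -319.5] [25.7 11.9] 5.0 top 0.0573 tool d cm [6.76 0.77]
rim ((526.2695922851562, -312.958984375), (130.32119750976562, 220.2450714111328), 84.1158447265625)
```

```bash
python3 -m inch '[[[0,0,0,0.26,0.66,4,4],[0,0,0,0,0,4,4],[0,0,0,0,0,4,4],[0,0,0,0,0,3,4],[0,0,0,0,0,2,4],[0,0,0,0,0,1,4],[0,0,0,0,0,0.6,4],[0,0,0,0,0,0,4],[0,0,0,0,0,0,4]]]'; python3 -m inch '[[[0,0,0,0,0,0,2.5],[0,0,0,0,0,0,0],[0,0,0,0,0,0,0],[0,0,0,0,0,0,0],[0,0,0,0,0,0,0],[0,0,0,0,0,0,0]]]' 40
```

```text
clock: 34.4
position: [0.5304, -0.3133, 0.0149]
tool_rot: [0.999, -0.047, 0.001, 0.0]
wrist_force: [1.3, -0.3, -0.3]
finger_gap: 0.0397
grip_force: 0.0
clock: 34.9
position: [0.5303, -0.3136, 0.0148]
tool_rot: [0.999, -0.047, 0.001, 0.0]
wrist_force: [-0.2, 1.7, 7.0]
finger_gap: 0.0111
grip_force: 40.9
```

Saddle gripped. Lift, square up, and go above bar 3 near the edge with a -6.1° tilt.

```bash
python3 -m inch '[[[0,0,0,0,0,-1,0],[0,0,0,0,0,-2.5,0],[0,0,0,0,0,-3.5,0],[0,0,0,0,0,-4,0],[0,0,0,0,0,-4,0],[0,0,0,0,0,-3,0],[0,0,-5.3,0,0,0,0],[0,0,0,0,0,0,0]]]'>o; python3 -m inch '[[[0,0,0,1.6,-2.3,0,0],[0,0,0,1.6,-2.3,0,0],[0,0,0,1.6,-2.3,0,0],[0,0,0,1.6,-2.3,0,0],[0,0,0,1.6,-2.3,0,0],[0,0,0,1.6,-2.3,0,0],[0,0,0,1.6,-2.3,0,0],[0,0,0,1.6,-2.3,0,0],[0,0,0,1.6,-2.3,0,0],[0,0,0,1.4,-2.2,0,0]]]'>o; python3 -m inch '[[[0,0,0,0,0,2,0],[0,0,0,0,0,1.5,0],[0,-6.1,0,0,0,0,0],[0,0,0,0,0,0,0],[0,0,0,0,0,0,0]]]'
cat > place.py <<'E'
import sys
from h import *
# usage: bar delta_mm gripoffset_mm : reports tool shift needed so that the held saddle sits seated at delta past edge
i=int(sys.argv[1]); dl=float(sys.argv[2])/1000; go=float(sys.argv[3])/1000; h=float(sys.argv[4])/1000 if len(sys.argv)>4 else .0172
s0,r=st(); yc=[.096,.006,-.084][i-1]
out=[]
for n in ["wrist","scene"]:
    s=cam(n); w=cloud(s); p=w[np.isfinite(w[...,2])]; x,y,z=p.T
    m=(x>(.70 if n=="wrist" else .60))&(x<.80)&(abs(y-yc)<.022)&(z>.07)&(z<.105)
    q=p[m]
    for _ in range(6):
        b,a=np.polyfit(q[:,0],q[:,2],1); q=p[m&(abs(z-a-b*x)<.003)]
    ys=[np.percentile(q[abs(q[:,0]-xx)<.006,1],[2,98]) for xx in (.72,.74)if (abs(q[:,0]-xx)<.006).sum()>9]
    print(n,len(q),'pitch',np.degrees(np.arctan(b)).round(2),'ztop@edge',round(a+b*.6826,4),'y edges',np.round(ys,4).tolist())
    cv2.imwrite(f"pics/pl_{n}.png",s["img"])
    if n=="wrist": ymid=np.mean(ys)
S,Cc=np.sin(np.radians(6.1)),np.cos(np.radians(6.1))
C=np.array([.6826+.040*S+dl*Cc,ymid,.06+.040*Cc-dl*S])
zt=r[:,2]; T=C+h*zt-go*r[:,0]
print('target TCP',T.round(4),'tool shift cm',np.round(r.T@(T-np.array(s0["position"]))*100,2))
E
python3 place.py 3 2 -0.5
```

```text
clock: 36.82
position: [0.6887, -0.0844, 0.1566]
tool_rot: [0.999, -0.002, -0.054, -0.0]
wrist_force: [-0.3, 0.4, 0.6]
finger_gap: 0.0113
grip_force: 39.8
t 36.82 p [ 0.6887 -0.0844  0.1566] F [-0.3  0.4  0.6] gap 0.0113 grip 39.8
[[0.994, -0.003, -0.107], [-0.003, -1.0, 0.001], [-0.107, -0.0, -0.994]]
wrist 4283 pitch -6.24 ztop@edge 0.0893 y edges [[-0.0983, -0.0712], [-0.0981, -0.0716]]
scene 394 pitch -6.09 ztop@edge 0.091 y edges [[-0.0994, -0.0728], [-0.0988, -0.0728]]
target TCP [ 0.6875 -0.0847  0.0824] tool shift cm [0.68 0.04 7.38]
```

View pics/pl_wrist.png

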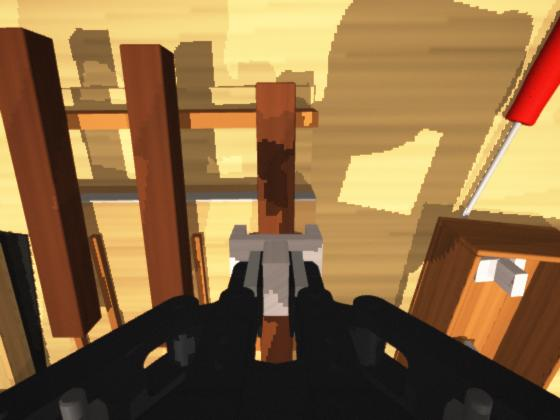

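The wrist view shows the saddle held straight and centred above bar 3 at (276,250), with the steel edge at row ~195. Lowering.

```bash
python3 -m inch '[[[0,0,0,0.68,0.04,2,0],[0,0,0,0,0,2,0],[0,0,0,0,0,1.5,0],[0,0,0,0,0,0.8,0],[0,0,0,0,0,0.4,0],[0,0,0,0,0,0.3,0],[0,0,0,0,0,0,0],[0,0,0,0,0,0,0]]]'; python3 -m inch '[[[0,0,0,0,0,0.2,0],[0,0,0,0,0,0.1,0],[0,0,0,0,0,0,0],[0,0,0,0,0,0,0]]]'
```

```text
clock: 37.58
position: [0.6879, -0.085, 0.0893]
tool_rot: [0.999, -0.001, -0.052, 0.0]
wrist_force: [0.6, 0.1, -0.4]
finger_gap: 0.0107
grip_force: 39.8
clock: 37.92
position: [0.6872, -0.0849, 0.0852]
tool_rot: [0.999, -0.001, -0.053, -0.0]
wrist_force: [1.2, -0.4, -0.2]
finger_gap: 0.0111
grip_force: 39.8
```

```bash
python3 -m inch '[[[0,0,0,0,0,0.1,0],[0,0,0,0,0,0.1,0],[0,0,0,0,0,0,0],[0,0,0,0,0,0,0]]]'; python3 -m inch '[[[0,0,0,0,0,0.05,0],[0,0,0,0,0,0.05,0],[0,0,0,0,0,0,0]]]'
```

```text
clock: 38.25
position: [0.6869, -0.0849, 0.083]
tool_rot: [0.999, -0.001, -0.053, -0.0]
wrist_force: [-0.0, -0.6, -0.6]
finger_gap: 0.0116
grip_force: 39.8
clock: 38.5
position: [0.6869, -0.0849, 0.0823]
tool_rot: [0.999, -0.001, -0.053, -0.0]
wrist_force: [-0.4, 0.7, 1.0]
finger_gap: 0.0111
grip_force: 40.1
```

```bash
python3 -m inch '[[[0,0,0,0,0,0.05,0],[0,0,0,0,0,0,1.6],[0,0,0,0,0,0,2.5],[0,0,0,0,0,0,3.5],[0,0,0,0,0,0,3.5],[0,0,0,0,0,-0.5,3.5],[0,0,0,0,0,-1.5,3.5],[0,0,0,0,0,-3,3.5],[0,0,0,0,0,-4,3.5],[0,0,0,0,0,-2,3.5]]]'
cat > chk.py <<'E'
import sys
from h import *
# fin tops of seated saddles + bar pitch
st(); s=cam("scene"); w=cloud(s); p=w[np.isfinite(w[...,2])]; x,y,z=p.T
for i,yc in enumerate([.096,.006,-.084]):
    q=p[(x>.64)&(x<.74)&(abs(y-yc)<.03)&(z>.115)&(z<.14)]
    if len(q)>5: print('saddle on bar',i+1,len(q),'x',np.percentile(q[:,0],[3,50,97]).round(4),'y',np.percentile(q[:,1],[3,50,97]).round(4),'z',np.percentile(q[:,2],[3,50,97]).round(4))
cv2.imwrite("pics/%s.png"%sys.argv[1],s["img"])
E
python3 chk.py c3; python3 tip.py 1; python3 tip.py 2; python3 tip.py 3
```

```text
clock: 39.33
position: [0.6993, -0.085, 0.196]
tool_rot: [0.999, -0.001, -0.051, 0.0]
wrist_force: [1.2, -0.3, 2.0]
finger_gap: 0.0351
grip_force: 0.0
t 39.33 p [ 0.6993 -0.085   0.196 ] F [ 1.2 -0.3  2. ] gap 0.0351 grip 0.0
[[0.995, -0.002, -0.102], [-0.002, -1.0, -0.001], [-0.102, 0.001, -0.995]]
saddle on bar 3 56 x [0.6801 0.6939 0.7048] y [-0.092  -0.0865 -0.0806] z [0.1157 0.1257 0.1307]
bar1 t39.4 pitch -6.37 n477 ends [0.5747 0.8101] tcp [ 0.7    -0.0852  0.1962]
bar2 t39.5 pitch -6.29 n493 ends [0.5773 0.7999] tcp [ 0.6992 -0.0851  0.1934]
bar3 t39.5 pitch -6.15 n315 ends [0.5407 0.7755] tcp [ 0.6986 -0.085   0.1915]
```

Saddle seated on bar 3: fin top at x 0.692, z 0.126, as predicted. Fetching the next one, at (0.594,-0.319).

```bash
python3 -m inch '[[[0,6.1,0,0,0,0,3.5],[0,0,0,0,0,-1,3.5],[0,0,0,-1.5,3.3,0,4],[0,0,0,-1.5,3.3,0,4],[0,0,0,-1.5,3.3,0,4],[0,0,0,-1.5,3.3,0,4],[0,0,0,-1.5,3.3,0,4],[0,0,0,-1.5,3.3,0,4],[0,0,0,-1.5,3.6,0,4],[0,0,-5,0,0,0,4]]]'>o;python3 -m inch '[[[0,0,0,0,0,0,4],[0,0,0,0,0,0,4],[0,0,0,0,0,0,4]]]'>o; python3 sad.py
```

```text
t 40.62 p [ 0.5935 -0.3178  0.2014] F [-0.3  0.   0.6] gap 0.0403 grip 0.0
[[0.996, 0.084, -0.001], [0.084, -0.996, 0.0], [-0.001, -0.001, -1.0]]
0 237 [ 463.2 -304.2] [11.9 26.7] 86.3 top 0.0569 tool d cm [-12.86  -2.44]
2 314 [ 594.5 -319.5] [25.9 12. ] 5.1 top 0.0572 tool d cm [0.1  0.19]
rim ((526.462646484375, -313.00494384765625), (130.20611572265625, 220.02040100097656), 84.15445709228516)
```

```bash
python3 -m inch '[[[0,0,0,0.1,0.19,4,4],[0,0,0,0,0,4,4],[0,0,0,0,0,4,4],[0,0,0,0,0,3,4],[0,0,0,0,0,2,4],[0,0,0,0,0,1,4],[0,0,0,0,0,0.65,4],[0,0,0,0,0,0,4],[0,0,0,0,0,0,4]]]'; python3 -m inch '[[[0,0,0,0,0,0,2.5],[0,0,0,0,0,0,0],[0,0,0,0,0,0,0],[0,0,0,0,0,0,0],[0,0,0,0,0,0,0],[0,0,0,0,0,0,0]]]' 40
```

```text
clock: 41.42
position: [0.5949, -0.3206, 0.0159]
tool_rot: [0.999, 0.043, 0.001, 0.0]
wrist_force: [0.0, 0.8, 0.5]
finger_gap: 0.0399
grip_force: 0.0
clock: 41.92
position: [0.5947, -0.3208, 0.0157]
tool_rot: [0.999, 0.043, 0.001, 0.0]
wrist_force: [-0.2, 1.5, 6.0]
finger_gap: 0.0111
grip_force: 44.3
```

```bash
python3 -m inch '[[[0,0,0,0,0,-1,0],[0,0,0,0,0,-2.5,0],[0,0,0,0,0,-3.5,0],[0,0,0,0,0,-4,0],[0,0,0,0,0,-4,0],[0,0,0,0,0,-3,0],[0,0,5,0,0,0,0],[0,0,0,0,0,0,0]]]'>o; python3 -m inch '[[[0,0,0,1,-3.3,0,0],[0,0,0,1,-3.3,0,0],[0,0,0,1,-3.3,0,0],[0,0,0,1,-3.3,0,0],[0,0,0,1,-3.3,0,0],[0,0,0,1,-3.3,0,0],[0,0,0,1,-3.3,0,0],[0,0,0,1,-3.3,0,0],[0,0,0,1,-3.3,0,0],[0,0,0,0.5,-3,0,0]]]'>o; python3 -m inch '[[[0,0,0,0,0,2,0],[0,0,0,0,0,1.5,0],[0,-6.1,0,0,0,0,0],[0,0,0,0,0,0,0],[0,0,0,0,0,0,0]]]'>o; python3 place.py 2 5.5 -0.2 16.3
```

```text
t 43.83 p [0.6903 0.0062 0.1575] F [-0.4  0.3  0.9] gap 0.0107 grip 43.2
[[0.994, -0.0, -0.108], [-0.0, -1.0, 0.0], [-0.108, -0.0, -0.994]]
wrist 5709 pitch -6.21 ztop@edge 0.0892 y edges [[-0.0076, 0.0197], [-0.0074, 0.0194]]
scene 463 pitch -6.22 ztop@edge 0.0906 y edges [[-0.008, 0.0183], [-0.008, 0.018]]
target TCP [0.6908 0.006  0.083 ] tool shift cm [0.85 0.02 7.41]
```

```bash
python3 -m inch '[[[0,0,0,0.85,0.02,2,0],[0,0,0,0,0,2,0],[0,0,0,0,0,1.5,0],[0,0,0,0,0,0.8,0],[0,0,0,0,0,0.4,0],[0,0,0,0,0,0.3,0],[0,0,0,0,0,0.2,0],[0,0,0,0,0,0.1,0],[0,0,0,0,0,0,0],[0,0,0,0,0,0,0]]]'; python3 -m inch '[[[0,0,0,0,0,0.1,0],[0,0,0,0,0,0.05,0],[0,0,0,0,0,0,0],[0,0,0,0,0,0,0]]]'
```

```text
clock: 44.77
position: [0.6907, 0.0061, 0.0866]
tool_rot: [0.999, -0.001, -0.053, -0.0]
wrist_force: [0.1, -0.0, -0.6]
finger_gap: 0.0111
grip_force: 43.3
clock: 45.1
position: [0.6903, 0.0061, 0.0845]
tool_rot: [0.999, -0.001, -0.053, -0.0]
wrist_force: [0.1, 0.2, -0.4]
finger_gap: 0.011
grip_force: 43.3
```

```bash
python3 -m inch '[[[0,0,0,0,0,0.1,0],[0,0,0,0,0,0,0],[0,0,0,0,0,0,0]]]'; python3 -m inch '[[[0,0,0,0,0,0.08,0],[0,0,0,0,0,0,0],[0,0,0,0,0,0,0]]]';python3 -m inch '[[[0,0,0,0,0,0,1.6],[0,0,0,0,0,0,2.5],[0,0,0,0,0,0,3.5],[0,0,0,0,0,0,3.5],[0,0,0,0,0,-0.5,3.5],[0,0,0,0,0,-1.5,3.5],[0,0,0,0,0,-3,3.5],[0,0,0,0,0,-4,3.5],[0,0,0,0,0,-2,3.5]]]'>o; python3 chk.py c2; python3 tip.py 2; python3 tip.py 3
```

```text
clock: 45.35
position: [0.6902, 0.0061, 0.0835]
tool_rot: [0.999, -0.001, -0.053, -0.0]
wrist_force: [0.8, 0.4, -0.7]
finger_gap: 0.0108
grip_force: 43.3
clock: 45.6
position: [0.6902, 0.0061, 0.0828]
tool_rot: [0.999, -0.001, -0.053, -0.0]
wrist_force: [-0.3, 0.4, 1.1]
finger_gap: 0.011
grip_force: 43.3
t 46.35 p [0.7026 0.006  0.1971] F [ 0.4 -0.9  1.2] gap 0.0349 grip 0.0
[[0.995, -0.002, -0.102], [-0.002, -1.0, -0.0], [-0.102, 0.0, -0.995]]
saddle on bar 2 55 x [0.6828 0.6975 0.7087] y [-0.0017  0.0045  0.0107] z [0.1162 0.1257 0.1295]
saddle on bar 3 52 x [0.6792 0.6945 0.7048] y [-0.0924 -0.087  -0.0804] z [0.117  0.1267 0.1296]
bar2 t46.5 pitch -6.24 n411 ends [0.5684 0.7998] tcp [0.7033 0.0059 0.1974]
bar3 t46.5 pitch -6.20 n442 ends [0.5401 0.7768] tcp [0.7026 0.006  0.1946]
```

```bash
python3 -m inch '[[[0,6.1,0,0,0,0,3.5],[0,0,0,0,0,-1,3.5],[0,0,0,-2,2.6,0,4],[0,0,0,-2,2.6,0,4],[0,0,0,-2,2.6,0,4],[0,0,0,-2,2.6,0,4],[0,0,0,-2,2.6,0,4],[0,0,0,-2,2.6,0,4],[0,0,0,-2,2.6,0,4],[0,0,0,-2,2.6,0,4]]]'>o;python3 -m inch '[[[0,0,0,-2,2.6,0,4],[0,0,0,-2,2.6,0,4],[0,0,0,-2,2.6,0,4],[0,0,0,-2,2.4,0,4],[0,0,4.9,0,0,0,4],[0,0,0,0,0,0,4],[0,0,0,0,0,0,4],[0,0,0,0,0,0,4]]]'>o; python3 sad.py
```

```text
t 48.0 p [ 0.4618 -0.3031  0.2027] F [ 0.8 -0.2 -0.1] gap 0.0401 grip 0.0
[[0.996, -0.084, -0.0], [-0.084, -0.996, 0.0], [-0.0, -0.0, -1.0]]
0 309 [ 463.1 -304.3] [11.2 26.1] 85.1 top 0.0571 tool d cm [0.15 0.12]
rim ((521.8146362304688, -312.4283447265625), (130.35716247558594, 210.8669891357422), 84.06281280517578)
```

```bash
python3 -m inch '[[[0,0,0,0.15,0.12,4,4],[0,0,0,0,0,4,4],[0,0,0,0,0,4,4],[0,0,0,0,0,3,4],[0,0,0,0,0,2,4],[0,0,0,0,0,1,4],[0,0,0,0,0,0.7,4],[0,0,0,0,0,0,4],[0,0,0,0,0,0,4]]]'; python3 -m inch '[[[0,0,0,0,0,0,2.5],[0,0,0,0,0,0,0],[0,0,0,0,0,0,0],[0,0,0,0,0,0,0],[0,0,0,0,0,0,0],[0,0,0,0,0,0,0]]]' 40
```

```text
clock: 48.8
position: [0.4633, -0.305, 0.0163]
tool_rot: [0.999, -0.043, 0.0, 0.0]
wrist_force: [0.1, 0.1, 0.6]
finger_gap: 0.04
grip_force: 0.0
clock: 49.3
position: [0.4632, -0.3052, 0.0163]
tool_rot: [0.999, -0.044, 0.001, 0.0]
wrist_force: [0.2, 1.3, 7.5]
finger_gap: 0.0111
grip_force: 43.5
```

```bash
python3 -m inch '[[[0,0,0,0,0,-1,0],[0,0,0,0,0,-2.5,0],[0,0,0,0,0,-3.5,0],[0,0,0,0,0,-4,0],[0,0,0,0,0,-4,0],[0,0,0,0,0,-3,0],[0,0,-5,0,0,0,0],[0,0,0,0,0,0,0]]]'>o; python3 -m inch '[[[0,0,0,1,-2,0,0],[0,0,0,1.8,-3.2,0,0],[0,0,0,1.8,-3.2,0,0],[0,0,0,1.8,-3.2,0,0],[0,0,0,1.8,-3.2,0,0],[0,0,0,1.8,-3.2,0,0],[0,0,0,1.8,-3.2,0,0],[0,0,0,1.8,-3.2,0,0],[0,0,0,1.8,-3.2,0,0],[0,0,0,1.8,-3.2,0,0]]]'>o; python3 -m inch '[[[0,0,0,1.8,-3.2,0,0],[0,0,0,1.8,-3.2,0,0],[0,0,0,1.8,-3.2,0,0],[0,0,0,0.2,-1,0,0],[0,0,0,0,0,2,0],[0,0,0,0,0,1.5,0],[0,-6.1,0,0,0,0,0],[0,0,0,0,0,0,0],[0,0,0,0,0,0,0]]]'>o; python3 place.py 1 4.5 0 15.7
```

```text
t 51.55 p [0.6912 0.1089 0.1583] F [-0.4 -0.8  0.8] gap 0.0109 grip 42.4
[[0.994, -0.002, -0.107], [-0.002, -1.0, -0.0], [-0.107, 0.0, -0.994]]
wrist 5652 pitch -6.16 ztop@edge 0.0891 y edges [[0.0821, 0.1089], [0.0821, 0.1089]]
scene 500 pitch -6.25 ztop@edge 0.0908 y edges [[0.0797, 0.1067], [0.0806, 0.1073]]
target TCP [0.6896 0.0955 0.0837] tool shift cm [0.65 1.33 7.43]
```

```bash
python3 -m inch '[[[0,0,0,0.65,1.33,1,0],[0,0,0,0,0,2,0],[0,0,0,0,0,2,0],[0,0,0,0,0,1,0],[0,0,0,0,0,0.5,0],[0,0,0,0,0,0.4,0],[0,0,0,0,0,0.3,0],[0,0,0,0,0,0.1,0],[0,0,0,0,0,0,0],[0,0,0,0,0,0,0]]]'; python3 -m inch '[[[0,0,0,0,0,0.1,0],[0,0,0,0,0,0.05,0],[0,0,0,0,0,0,0],[0,0,0,0,0,0,0]]]'
```

```text
clock: 52.48
position: [0.6897, 0.0959, 0.0875]
tool_rot: [0.999, 0.0, -0.053, -0.0]
wrist_force: [0.1, 0.5, 0.2]
finger_gap: 0.0113
grip_force: 42.4
clock: 52.82
position: [0.6892, 0.0958, 0.0854]
tool_rot: [0.999, -0.0, -0.053, 0.0]
wrist_force: [0.3, 0.5, -0.3]
finger_gap: 0.0108
grip_force: 42.4
```

```bash
python3 -m inch '[[[0,0,0,0,0,0.1,0],[0,0,0,0,0,0,0],[0,0,0,0,0,0,0]]]'>o; python3 -m inch '[[[0,0,0,0,0,0.09,0],[0,0,0,0,0,0,0],[0,0,0,0,0,0,0]]]';python3 -m inch '[[[0,0,0,0,0,0,1.6],[0,0,0,0,0,0,2.5],[0,0,0,0,0,0,3.5],[0,0,0,0,0,0,3.5],[0,0,0,0,0,-0.5,3.5],[0,0,0,0,0,-1.5,3.5],[0,0,0,0,0,-3,3.5],[0,0,0,0,0,-4,3.5],[0,0,0,0,0,-2,3.5]]]'>o; python3 -m inch '[[[0,6.1,0,0,0,0,3.5],[0,0,0,-4,0,-0.8,3.5],[0,0,0,-4,0,0,3.5],[0,0,0,-4,0,0,3.5],[0,0,0,-3,0,0,3.5],[0,0,0,0,0,0,4],[0,0,0,0,0,0,4]]]' >o; python3 chk.py c1; python3 tip.py 1; python3 tip.py 2; python3 tip.py 3
python3 - <<'E'
from h import *
s=cam("scene"); w=cloud(s); p=w[np.isfinite(w[...,2])]; x,y,z=p.T
for n in ["scene","side"]:
    w=cloud(cam(n)); p=w[np.isfinite(w[...,2])]; x,y,z=p.T
    b=(x>.33)&(x<.70)&(y>.14)&(y<.45)
    for lo,hi in [(.079,.095),(.035,.05)]:
        q=p[b&(z>lo)&(z<hi)]; print(n,len(q),cv2.minAreaRect((q[:,:2]*1000).astype(np.float32)) if len(q)>9 else '')
E
```

```text
clock: 53.32
position: [0.689, 0.0958, 0.0835]
tool_rot: [0.999, -0.0, -0.053, -0.0]
wrist_force: [1.8, -0.2, -0.7]
finger_gap: 0.0114
grip_force: 42.4
t 54.65 p [0.5499 0.096  0.2023] F [0.9 0.7 0.6] gap 0.0398 grip 0.0
[[1.0, 0.0, 0.002], [0.0, -1.0, 0.0], [0.002, -0.0, -1.0]]
saddle on bar 1 53 x [0.6802 0.695  0.7063] y [0.0883 0.0932 0.1001] z [0.1155 0.1245 0.128 ]
saddle on bar 2 54 x [0.682  0.6962 0.708 ] y [-0.0011  0.0044  0.0105] z [0.1165 0.1246 0.1297]
saddle on bar 3 55 x [0.6794 0.6943 0.7056] y [-0.092  -0.0866 -0.0807] z [0.1171 0.1261 0.131 ]
bar1 t54.8 pitch -6.36 n418 ends [0.5751 0.8107] tcp [0.5514 0.0958 0.2015]
bar2 t54.8 pitch -6.43 n435 ends [0.5641 0.8004] tcp [0.5515 0.0958 0.2011]
bar3 t54.9 pitch -6.32 n450 ends [0.5417 0.7774] tcp [0.5515 0.0957 0.2007]
scene 164 ((488.43218994140625, 310.82940673828125), (16.102725982666016, 141.99998474121094), 84.34619140625)
scene 620 ((488.1944885253906, 310.7612609863281), (141.55618286132812, 237.28916931152344), 85.76332092285156)
side 216 ((486.42462158203125, 314.5050048828125), (18.674829483032227, 138.99571228027344), 83.63785552978516)
side 797 ((487.93463134765625, 313.69927978515625), (142.87850952148438, 229.45994567871094), 84.37176513671875)
```

View pics/c1.png

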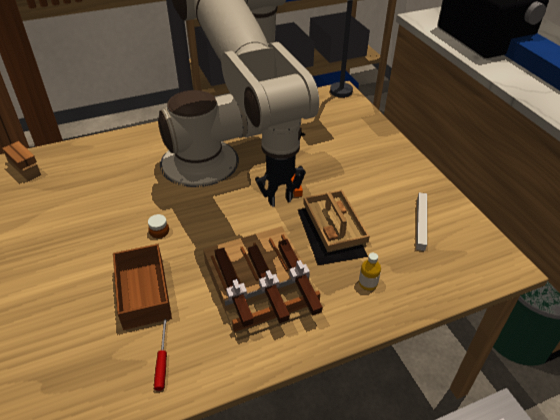

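All three bars carry saddles over the edge, at (237,291), (268,281) and (299,270). The tray has been knocked to about (0.488,0.312) but still stands on the mat. Going over it to re-measure.

```bash
python3 -m inch '[[[0,0,0,-0.9,-3.1,0,4],[0,0,0,-0.9,-3.1,0,4],[0,0,0,-0.9,-3.1,0,4],[0,0,0,-0.9,-3.1,0,4],[0,0,0,-0.9,-3.1,0,4],[0,0,0,-0.9,-3.1,0,4],[0,0,0,-0.9,-3.1,0,4],[0,0,5.6,0,0,0,5],[0,0,0,0,0,0,5],[0,0,0,0,0,0,5]]]'>o
cat > tr.py <<'E'
from h import *
s0,r=st(); w=cloud(cam("wrist")); p=w[np.isfinite(w[...,2])]; x,y,z=p.T
for lo,hi in [(.079,.092),(.038,.048)]:
    q=p[(x>.33)&(x<.66)&(y>.18)&(y<.45)&(z>lo)&(z<hi)]; rr=cv2.minAreaRect((q[:,:2]*1000).astype(np.float32)); d=r.T@(np.r_[np.array(rr[0])/1000,0]-np.array(s0["position"]))
    print(len(q),np.round(rr[0],1),np.round(rr[1],1),round(rr[2],1),'d cm',np.round(d[:2]*100,2),'z',np.median(q[:,2]))
E
python3 tr.py
```

```text
t 55.83 p [0.4879 0.3128 0.2005] F [-0.6 -0.3 -0.6] gap 0.0502 grip 0.0
[[0.995, -0.095, -0.001], [-0.095, -0.995, -0.0], [-0.001, 0.001, -1.0]]
2278 [488.4 312.5] [ 13.9 138.9] 84.9 d cm [0.07 0.01] z 0.08406826467656356
4076 [487.9 312.4] [136.4 227. ] 84.7 d cm [0.02 0.03] z 0.042132193524625244
```

```bash
python3 -m inch '[[[0,0,0,0.05,0.02,4,5],[0,0,0,0,0,4,5],[0,0,0,0,0,4,5],[0,0,0,0,0,2.5,5],[0,0,0,0,0,1.4,5],[0,0,0,0,0,0,5],[0,0,0,0,0,0,5]]]' 60; python3 -m inch '[[[0,0,0,0,0,0,3],[0,0,0,0,0,0,0],[0,0,0,0,0,0,0],[0,0,0,0,0,0,0],[0,0,0,0,0,0,0],[0,0,0,0,0,0,0],[0,0,0,0,0,0,0]]]' 100
```

```text
clock: 56.47
position: [0.4885, 0.3118, 0.0419]
tool_rot: [0.999, -0.049, -0.0, 0.0]
wrist_force: [1.6, -0.9, 0.8]
finger_gap: 0.0501
grip_force: 0.0
clock: 57.05
position: [0.4888, 0.3127, 0.0435]
tool_rot: [0.999, -0.049, 0.001, -0.0]
wrist_force: [-1.2, -3.6, 9.0]
finger_gap: 0.0115
grip_force: 98.9
```

```bash
python3 -m inch '[[[0,0,0,0,0,-1,0],[0,0,0,0,0,-2,0],[0,0,0,0,0,-3,0],[0,0,0,0,0,-4,0],[0,0,0,0,0,-4,0],[0,0,0,0,0,-3,0],[0,0,0.4,0,0,0,0],[0,0,0,0.2,1,0,0],[0,0,0,0.4,2,0,0],[0,0,0,0.5,3.1,0,0]]]'; python3 -m inch '[[[0,0,0,0.5,3.1,0,0],[0,0,0,0.5,3.1,0,0],[0,0,0,0.5,3.1,0,0],[0,0,0,0.5,3.1,0,0],[0,0,0,0.5,3.1,0,0],[0,0,0,0.5,3.1,0,0],[0,0,0,0.5,3.1,0,0],[0,0,0,0.5,3.1,0,0],[0,0,0,0.5,3.1,0,0],[0,0,0,0.5,3.1,0,0]]]'>o; python3 -m inch '[[[0,0,0,0.5,3.1,0,0],[0,0,0,0.5,3.1,0,0],[0,0,0,0.5,3.1,0,0],[0,0,0,0.5,3.1,0,0],[0,0,0,0.5,3.1,0,0],[0,0,0,0.5,3.1,0,0],[0,0,0,0.3,2,0,0],[0,0,0,0,1,0,0],[0,0,0,0,0,0,0],[0,0,0,0,0,0,0]]]'>o; python3 - <<'E'
from h import *
s0,r=st()
for n in ["wrist","scene"]:
    w=cloud(cam(n)); p=w[np.isfinite(w[...,2])]; q=p-np.array(s0["position"])
    m=(abs(q[:,2])<.05)
    x,y,z=p.T; zh=s0["position"][2]+.0345
    for nm,a,b in [('handle',zh+.001,zh+.012),('rim',zh-.039,zh-.031)]:
        k=p[(x>.38)&(x<.68)&(y<-.2)&(y>-.43)&(z>a)&(z<b)]
        if len(k)>20: rr=cv2.minAreaRect((k[:,:2]*1000).astype(np.float32)); print(n,nm,len(k),np.round(rr[0],1),np.round(rr[1],1),round(rr[2],1),np.median(k[:,2]).round(4))
print('need world d',np.array([.5263,-.3130])-np.array(s0["position"])[:2])
E
```

```text
clock: 57.88
position: [0.492, 0.2509, 0.2108]
tool_rot: [0.999, -0.051, -0.001, 0.0]
wrist_force: [0.4, 0.7, -3.1]
finger_gap: 0.0113
grip_force: 98.1
t 59.55 p [ 0.5197 -0.2808  0.2111] F [-0.1  0.5 -3. ] gap 0.0116 grip 98.1
[[0.994, -0.105, -0.001], [-0.105, -0.994, 0.001], [-0.001, -0.001, -1.0]]
wrist handle 8166 [ 533.8 -284. ] [ 38.2 109. ] 72.1 0.2516
wrist rim 11323 [ 559.3 -285. ] [137.2 145.6] 83.9 0.2095
scene handle 204 [ 529.2 -282.6] [ 38.3 123.6] 72.5 0.2535
scene rim 482 [ 520.4 -281.3] [136.1 232.6] 84.1 0.2116
need world d [ 0.00664596 -0.03219058]
```

```bash
python3 -m inch '[[[0,0,0,0.5,1.6,0,0],[0,0,0,0.5,1.6,0,0],[0,0,0,0,0,2,0],[0,0,0,0,0,3,0],[0,0,0,0,0,2.5,0],[0,0,0,0,0,1.1,0],[0,0,0,0,0,0,0],[0,0,0,0,0,0,0],[0,0,0,0,0,0,0]]]'; python3 - <<'E'
from h import *
s0,r=st()
for n in ["scene"]:
    w=cloud(cam(n)); p=w[np.isfinite(w[...,2])]; x,y,z=p.T; zh=s0["position"][2]+.0345
    k=p[(x>.38)&(x<.68)&(y<-.2)&(y>-.43)&(z>zh-.039)&(z<zh-.031)]
    rr=cv2.minAreaRect((k[:,:2]*1000).astype(np.float32)); print(n,len(k),np.round(rr[0],1),np.round(rr[1],1),round(rr[2],1),np.median(k[:,2]).round(4))
E
```

```text
clock: 60.4
position: [0.5276, -0.314, 0.1279]
tool_rot: [0.999, -0.052, 0.001, 0.001]
wrist_force: [0.2, -0.5, -3.0]
finger_gap: 0.0116
grip_force: 98.1
t 60.4 p [ 0.5276 -0.314   0.1279] F [ 0.2 -0.5 -3. ] gap 0.0116 grip 98.1
[[0.995, -0.104, 0.002], [-0.104, -0.995, -0.001], [0.002, 0.001, -1.0]]
scene 465 [ 528.3 -315. ] [136.2 231.5] 84.1 0.128
```

```bash
python3 -m inch '[[[0,0,0,-0.05,-0.05,0.5,0],[0,0,0,0,0,0.5,0],[0,0,0,0,0,0.4,0],[0,0,0,0,0,0.3,0],[0,0,0,0,0,0.3,0],[0,0,0,0,0,0.1,0],[0,0,0,0,0,0,0],[0,0,0,0,0,0,0]]]'; python3 -m inch '[[[0,0,0,0,0,0.1,0],[0,0,0,0,0,0.1,0],[0,0,0,0,0,0,0],[0,0,0,0,0,0,0]]]'
```

```text
clock: 61.12
position: [0.5265, -0.3134, 0.1049]
tool_rot: [0.999, -0.052, -0.0, 0.0]
wrist_force: [0.4, 0.6, -3.1]
finger_gap: 0.0113
grip_force: 98.2
clock: 61.45
position: [0.5266, -0.3135, 0.1045]
tool_rot: [0.999, -0.052, 0.001, 0.0]
wrist_force: [-5.9, 3.8, 15.1]
finger_gap: 0.0116
grip_force: 100.6
```

Seated at the expected height (TCP 0.1045). Release, retreat, and verify.

```bash
python3 -m inch '[[[0,0,0,0,0,-0.12,0],[0,0,0,0,0,0,4],[0,0,0,0,0,0,4],[0,0,0,0,0,0,4],[0,0,0,0,0,0,4],[0,0,0,0,0,-1,4],[0,0,0,0,0,-3,4],[0,0,0,0,0,-4,4],[0,0,0,0,0,-3,4],[0,0,0,-1,0,0,4]]]' 30;python3 -m inch '[[[0,0,0,0,0,0,4],[0,0,0,0,0,0,4],[0,0,0,0,0,0,4]]]'>o
python3 - <<'E'
from h import *
s0,r=st(); w=cloud(cam("wrist")); p=w[np.isfinite(w[...,2])]; x,y,z=p.T
for lo,hi in [(.141,.155),(.099,.107)]:
    q=p[(x>.38)&(x<.68)&(y<-.2)&(y>-.43)&(z>lo)&(z<hi)]; rr=cv2.minAreaRect((q[:,:2]*1000).astype(np.float32))
    print(len(q),np.round(rr[0],1),np.round(rr[1],1),round(rr[2],1),'z',np.percentile(q[:,2],[10,50,90]).round(4))
E
python3 chk.py fin
```

```text
clock: 62.28
position: [0.5187, -0.3134, 0.2214]
tool_rot: [0.999, -0.052, 0.004, 0.003]
wrist_force: [0.7, -1.0, 0.5]
finger_gap: 0.0402
grip_force: 0.0
t 62.53 p [ 0.5164 -0.3121  0.2133] F [-0.4 -0.8 -0.8] gap 0.0402 grip 0.0
[[0.995, -0.105, -0.001], [-0.105, -0.995, 0.001], [-0.001, -0.001, -1.0]]
3247 [ 526.4 -313.7] [ 13.9 139. ] 84.2 z [0.1441 0.1451 0.146 ]
5445 [ 525.8 -313.7] [136.3 226.7] 84.2 z [0.1018 0.1031 0.1041]
t 62.58 p [ 0.5164 -0.3121  0.2132] F [-0.5 -0.4 -0.2] gap 0.04 grip 0.0
[[0.995, -0.105, -0.001], [-0.105, -0.995, 0.001], [-0.001, -0.001, -1.0]]
saddle on bar 1 51 x [0.6793 0.6946 0.7065] y [0.088  0.0934 0.1003] z [0.1153 0.1248 0.1284]
saddle on bar 2 52 x [0.6837 0.6971 0.7091] y [-0.0012  0.0049  0.0099] z [0.1172 0.1252 0.1302]
saddle on bar 3 53 x [0.6802 0.6946 0.7044] y [-0.092  -0.0872 -0.081 ] z [0.117  0.1256 0.1301]
```

View pics/fin.png

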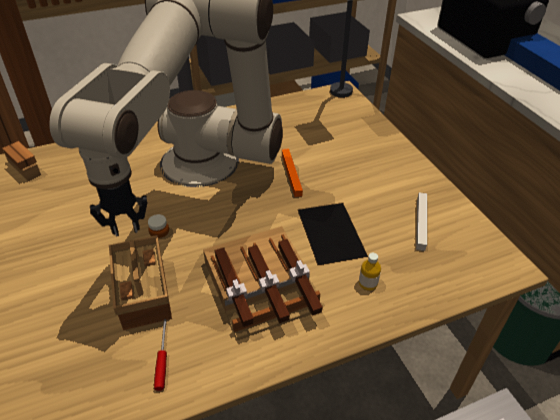

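The tray is seated level on the box at (0.526,-0.314), with the same handle height as at the start. All three saddles are seated, the bystanders are untouched, and the gripper is clear. Handing in.

```bash
python3 -c "
from station import workorder
print(workorder.finish_job())"
```

```text
the job is handed in; nothing more can be done
None
```

I handed the job in at about 63 s: all three bars are tipped at the edge with a saddle seated at each estimated balance point, the tray (which had been knocked aside on the mat) is back fully seated on the box, and the glue, screwdriver and wax jar were left alone. The hand-in gave no verdict.

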